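Shut and latch a sample transport case

ROBOT

A 6-joint arm with a two-finger parallel gripper is mounted at the origin on a cart in front of the work surface, level with it; the furniture and walls round the work are solid. World frame = base frame: x ahead of the robot, y to its left, z up, the work surface at z = 0. Lengths are in m, angles in rad, forces in N, time in s.
With the tool pointing down it reaches from about 0.275 to 0.75 m from the base axis. Payload 10.2 kg.
Tool frame: the origin (TCP) lies at the very end of the fingers, on their centre line; the grasp point (between the pads) lies 19 mm behind it; y points along the fingers, z is the direction in which the jaws open and shut, and the axes are right-handed (so a half turn about y gives the same grasp; the last joint's range is limited). The gripper opens to 85 mm and grips with 20 to 120 N. Pads are 22 mm wide; open, the fingers measure 114 mm over their backs; the gripper's body (76 mm by 85 mm) begins 54 mm behind the grasp point. The pads swing forward as they close: fully open they stand 13 mm farther back than shut.
Start: joints at [0.995, 0.313, 1.498, -0, 1.331, -0.223], TCP at [0.181, 0.493, 0.231] pointing down, gripper open.
Joint ranges: [-2.94, 2.94], [-0.97, 2.17], [0.19, 2.56], [-1.23, 4.37], [0.02, 3.11], [-2.88, 2.88]. Speed limits (rad/s): [2.39, 2.39, 3.01, 3.14, 3.14, 3.14].

INTERFACE

Orientations are given as a unit quaternion [x, y, z, w].
In Python, from bench import env gives the robot as it stands.
- The arm moves only by the tool carry_out, never from a script. Its argument "deltas" is one flat list of numbers, 7 for each row, row after row: the finger opening in mm, from 0 to 85.4, then the shift along the tool's x, y, z in mm, then the turn, a rotation vector about the tool's x, y, z in degrees. A call has 1 to 10 rows; each row is the pose to reach, as a shift and turn from the pose commanded when the call began, along the tool's axes at that moment; what a row does not reach only later rows make up. A row lasts 1/10 s, in which the tool goes at most 50 mm and 8.59 degrees, less where a joint would pass 70% of its speed; a pose out of reach is approached as far as the arm can. A call with a gripper value outside its range is refused whole. The fingers move at their own pace and stop on an object; "grip_force" is the grip in N (left out, the last holds). Time passes only in rows, so rows that repeat a pose let the fingers close. It gives the time, the measured TCP pose, the force and the opening at its end, in the units of the state.
- env.observe(): the state, without advancing time (a new reading comes with each control period).
- env.camera(name): name is "scene" or "top" or "wrist"; returns a dict with "frame" (400x640x3 uint8, red, green, blue), "fx", "fy", "cx", "cy" (pixels), "D" ([k1, k2, p1, p2, k3] as OpenCV has them; the pictures are not rectified), "extrinsics" (4x4, takes a point from world to camera coordinates); the wrist camera has in their place "mount" (4x4, takes a point from camera to tool coordinates, whose origin is the TCP and whose axes are the tool frame's). Camera axes: x right, y up, looking along -z (the intrinsics and any distortion apply to the point x, -y, -z); pixel columns grow to the right and rows downward; lengths in m; the calibration is good to about 2 mm. A picture is of the moment at which its call begins: read the wrist's pose just before it. There is no depth.
- env.sign_off(): hands the job in, once; it reports no verdict.
The state is a dict: "time": time; "qpos": joint angles; "joint_vel": joint speeds; "joint_torque": joint torques, N m; "eef_pos": TCP position; "tool_rot": TCP orientation; "ft_force": force on the tool from outside, world axes, zero at the start; "ft_torque": the same for the moment, N m; "width": finger opening in m.
Only numpy, scipy, OpenCV 4.12 (cv2) and the standard library are available. Lean on these libraries where they do the work, as an engineer would, in place of code of your own. Each camera call takes 0.05 s, during which the arm holds its last target.

TASK

Close the sample case ready for dispatch: press its lid down onto the gasket, hook the draw latch's wire loop over the keeper on the lid, then press the lever down over centre until it snaps home against the case front and stays there. Work gently, never pushing on the lid or the lever with more than 30 N, and leave the other things on the bench where they are.

Things in the scene. Friction and masses are not known exactly. Their poses are not given: they have to be found in the camera images.
- case: Small grey hard-shell sample case fixed on the bench, a vial rack inside: 130 deep (x), 210 wide (y), shut 108 mm high plus a 20 mm carrying handle on the lid's middle; black corner guards. Origin: centre of its underside. Its front (latch) faces its own -x, toward the robot. In these texts 'outward' is its -x, 'inward' its +x. Body rim 75 mm up, with a 3 mm rubber gasket on it.
- lid (a joint): Lid angle, rad. 0 = lying on the relaxed gasket, positive = open. A stiff hinge (0.42 Nm, about 4 N at the front edge) holds it where it is left; starts 0.4 to 0.9. Below 0 the gasket is squeezed and pushes back about 30 N per mm at the front edge: by hand it cannot stay there; drawn down by the latch it reads about -0.02.
- lid_edge (a point): Point on the lid's flat top, mid-width, 12 mm behind the lid's front face: a good place to press. Moves with the lid.
- lid_hinge (a point): Point on the lid's hinge axis, mid-width, at the case's back; the axis runs along the case's y.
- latch_hub (a joint): Lever angle of the draw latch, rad. 0 = closed, lever hanging straight down along the case front on its rest; grows as the tip swings outward and up (1.57 = level, end stop 2.6). Light friction holds it. Starts 1.65 to 2.1. With the loop hooked the strain begins near 1.1, peaks near 0.8 (about 10 N square to the lever 40 mm from the pin), fades, and past about 0.2 it snaps shut by itself.
- lever_pin (a point): Middle of the lever's pivot pin on the case: 22 mm outward of the case's front face, 62 mm above its underside, axis along the case's y.
- lever: Flat steel lever, 24 wide, 50 long, 3 mm thick, with a flared finger lip. Origin on the pin; runs along its own -z. Its outer face lies 4.5 mm outward (own -x) of the line from the pin.
- lever_tip (a point): Point on the lever near its free end, 44 mm from the pin.
- loop (a joint): Angle of the wire loop on the lever, rad. Loop's outward lean from upright = this value minus the lever's value. Light friction holds it. The loop's pivot sits on the lever 14 mm from the lever's pin, its radius turned 0.07 rad inward of the lever's line. Starts 2.4 to 2.9: loop folded outward.
- loop_bar (a point): Middle of the loop's hooking bar: round, 4 mm thick, along the case's y, 43.5 mm from the loop's pivot. Two flat side arms join it to the pivot; the loop measures 37 mm over the arms and 29 mm between them, wider than lever (24) and keeper (22), so fingers can pinch it across its width. Where the bar goes sets both lever and loop angles.
- loop_grip (a point): Point mid-way between the loop's side arms, 10 mm short of the bar.
- keeper_seat (a point): Where the bar's centre lies when hooked: in the keeper's groove on the lid's front, 19 mm outward of the lid's face, open at the top, against the inside of an upturned lip. The lip's top is 6 mm above this point, the boss behind the groove 9 mm above; behind the lip the bar has 5 mm of play inward. The bar must pass over the lip, then down. Under strain it settles up to 2.5 mm lower.
- bottle_blue: Bystander: large clear glass bottle, blue cap, 86 mm across, 181 mm high; origin at the centre of its underside.
- bottle_violet: Bystander: clear glass bottle, violet cap, 66 mm across, 142 mm high; origin at the centre of its underside.
- septa_pot: Bystander: small white pot, orange cap, 40 mm across, 42 mm high; origin at the centre of its underside.
- usb_stick: Bystander: small memory stick lying flat, 18 x 54 x 8 mm; origin at the centre of its underside.
- amber_100: Bystander: amber bottle, black cap, 52 mm across, 105 mm high; origin at the centre of its underside.
- mouse: Bystander: black computer mouse, 58 x 108 x 36 mm; origin at the centre of its underside.
- timer: Bystander: white bench timer, 56 x 62 x 16 mm; origin at the centre of its underside.
- calculator: Bystander: desk calculator, 70 x 118 x 14 mm; origin at the centre of its underside.

How it is judged:
On the way, in this order (a step that is already met when the one before it is completed fails the run):
1. the lid lies down on the gasket (value of joint lid below 0.03 rad), for 0.2 s.
2. the loop's bar lies in the keeper's groove behind the lip (distance between loop_bar and keeper_seat below 0.005 m), for 0.2 s.
At the end, for the whole second after the job is handed in: The lever is snapped shut (under 0.06 rad from its rest) and still, the loop's bar is in the keeper's groove (within 5 mm of the seat), and the latch holds the lid drawn down on its squeezed gasket (lid below -0.010 rad) (value of joint latch_hub below 0.06 rad and velocity of joint latch_hub below 0.05 rad/s and value of joint lid below -0.01 rad and distance between loop_bar and keeper_seat below 0.005 m); the robot touches nothing.
It fails at once if the fingers push on the lever with more than 30 N (contact force between the fingers and lever above 30 N).
It fails at once if the fingers push on the lid with more than 30 N (contact force between the fingers and lid above 30 N).
It fails at once if one of the other things on the bench is shifted by more than 30 mm (distance of any of bottle_blue, bottle_violet, septa_pot, usb_stick, amber_100, mouse, timer, calculator from where it was at the start of the episode above 0.03 m).
It also fails if it takes over 72 s, if anything falls off the work surface, if the arm or the gripper's body presses on something with over 40 N, if the wrist force passes 120 N, or if a joint passes its speed limit or range.

## Working session

There is one attempt and no reset: what is moved stays moved. The work goes in short steps, Python scripts to look and compute and a tool call to move; the robot and the scene stay as the last step left them, time stands still between calls to the robot, and variables do not carry over. Pictures are saved under pics/ and viewed, and the job is handed in when it is done.

Besides the shell and the picture viewer there is one more tool, called after "Request:" in YAML: its name, and indented under it one key for each argument. carry_out: Moves the arm, as the interface text tells. Its arguments: {"type":"object","properties":{"deltas":{"type":"array"},"grip_force":{"type":"number"}},"required":["deltas"]}

```bash
mkdir -p pics; ls
python3 - <<'E'
from bench import env
import cv2,numpy as np
print(env.observe())
for n in ["scene","top","wrist"]:
    c=env.camera(n); cv2.imwrite(f"pics/{n}0.png",c["frame"][:,:,::-1])
    print(n,{k:(np.round(v,4).tolist() if k!="frame" else 0) for k,v in c.items()})
E
```

```text
pics
{'time': 0.0, 'qpos': array([ 9.94607428e-01,  3.13479289e-01,  1.49845362e+00, -1.27189776e-05,
        1.33098913e+00, -2.23348367e-01]), 'joint_vel': array([ 0.00166768, -0.00039962,  0.00088944,  0.00170598,  0.00083891,
        0.00016802]), 'joint_torque': array([-3.91747235e-04, -4.12252343e+01, -2.59744102e+01, -2.20333741e-04,
        4.15917064e-03,  4.02602410e-06]), 'eef_pos': array([0.18126502, 0.49243746, 0.23071386]), 'tool_rot': array([ 0.69656594, -0.12427969,  0.12392187, -0.69569664]), 'ft_force': array([-0.71024876, -0.87343026,  0.63504025]), 'ft_torque': array([0.00685011, 0.01136691, 0.02029679]), 'width': 0.08563258961966867}
scene {'frame': 0, 'fx': 416.6651, 'fy': 416.6651, 'cx': 320.1079, 'cy': 197.8152, 'D': [0.0384, 0.0, 0.0, 0.0, 0.0], 'extrinsics': [[0.4119, -0.9111, -0.0156, -0.2114], [0.5976, 0.2572, 0.7594, -0.4178], [-0.6879, -0.3221, 0.6504, -0.8706], [0.0, 0.0, 0.0, 1.0]]}
top {'frame': 0, 'fx': 447.7913, 'fy': 447.7913, 'cx': 317.8519, 'cy': 199.0265, 'D': [-0.1069, 0.0, 0.0, 0.0, 0.0], 'extrinsics': [[0.0041, -1.0, -0.0038, 0.0579], [0.996, 0.0038, 0.0897, -0.582], [-0.0897, -0.0041, 0.996, -1.333], [0.0, 0.0, 0.0, 1.0]]}
wrist {'frame': 0, 'fx': 301.0757, 'fy': 301.0757, 'cx': 315.9876, 'cy': 199.3668, 'D': [0.0072, 0.0, 0.0, 0.0, 0.0], 'mount': [[0.0005, -0.9558, -0.294, -0.076], [-0.0003, 0.294, -0.9558, -0.1414], [1.0, 0.0006, -0.0002, 0.0007], [0.0, 0.0, 0.0, 1.0]]}
```

View pics/scene0.png

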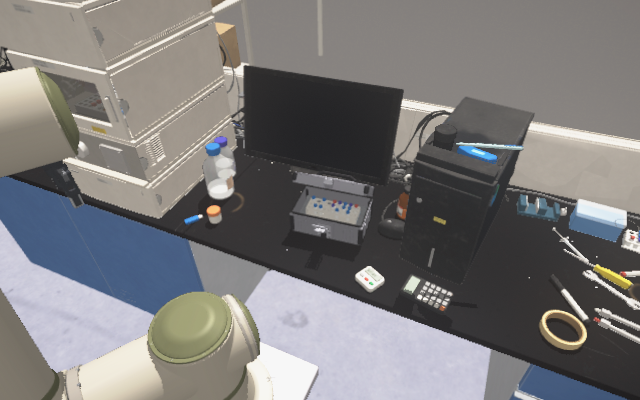

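View pics/top0.png

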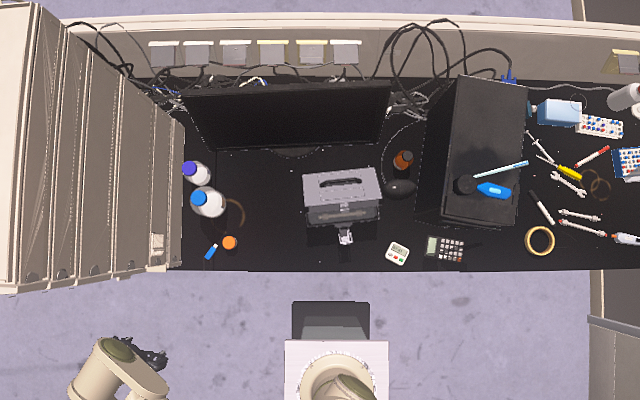

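View pics/wrist0.png

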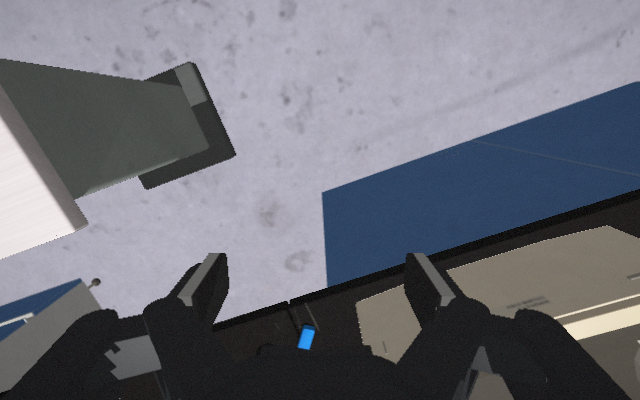

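Run:
```python
import cv2
a=cv2.imread("pics/top0.png")[150:260,280:410]; cv2.imwrite("pics/top0c.png",cv2.resize(a,None,fx=5,fy=5,interpolation=cv2.INTER_CUBIC))
a=cv2.imread("pics/scene0.png")[150:260,270:400]; cv2.imwrite("pics/scene0c.png",cv2.resize(a,None,fx=5,fy=5,interpolation=cv2.INTER_CUBIC))
```

```text
(no output)
```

View pics/top0c.png

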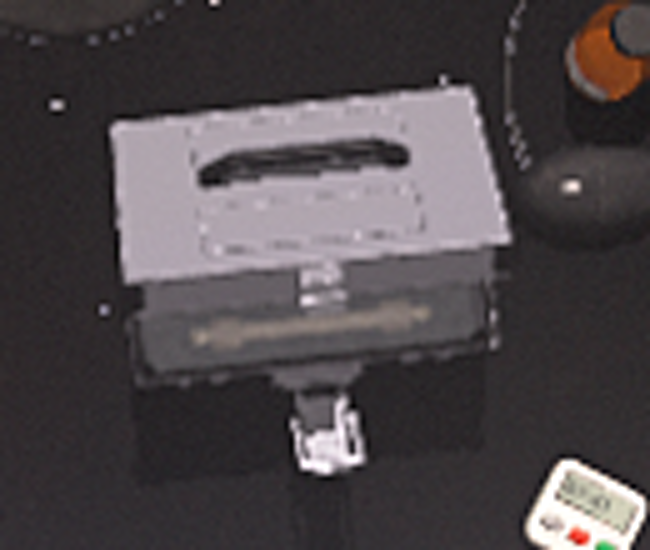

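View pics/scene0c.png

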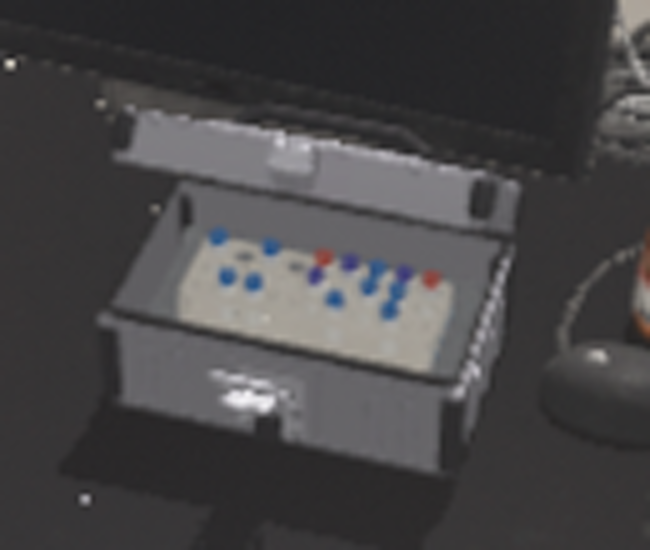

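```bash
cat > H.py <<'E'
import numpy as np,cv2
from scipy.spatial.transform import Rotation as R
F=np.diag([1.,-1,-1])
def proj(c,P,E=None):
    E=c["extrinsics"] if E is None else E
    E=np.array(E); P=np.atleast_2d(P)@E[:3,:3].T+E[:3,3]; P=P@F
    K=np.array([[c["fx"],0,c["cx"]],[0,c["fy"],c["cy"]],[0,0,1.]])
    return cv2.projectPoints(P.reshape(-1,1,3),np.zeros(3),np.zeros(3),K,np.array(c["D"],float))[0].reshape(-1,2)
def wristE(c,o):
    T=np.eye(4);T[:3,:3]=R.from_quat(o["tool_rot"]).as_matrix();T[:3,3]=o["eef_pos"]
    return np.linalg.inv(T@np.array(c["mount"]))
def case2w(p,P): # p=x,y,yaw
    c,s=np.cos(p[2]),np.sin(p[2]); P=np.atleast_2d(P)
    return np.c_[p[0]+c*P[:,0]-s*P[:,1],p[1]+s*P[:,0]+c*P[:,1],P[:,2]]
def lid2case(a,P,hx=.065,hz=.078):
    # lid opens: front (-x side) rises
    P=np.atleast_2d(P);dx,dz=P[:,0]-hx,P[:,2]-hz
    c,s=np.cos(a),np.sin(a)
    return np.c_[hx+c*dx+s*dz,P[:,1],hz-s*dx+c*dz]
def crop(n,box,s=5):
    pass
E
python3 - <<'E'
from H import *; from bench import env
from scipy.optimize import least_squares
ct,cs=env.camera("top"),env.camera("scene")
f=lambda p,o:(np.array(p)+.5)/5-.5+o
L=[(-.065,.105,.108),(-.065,-.105,.108),(.065,.105,.108),(.065,-.105,.108)]
t=f([(125,280),(508,243),(112,123),(470,87)],(280,150))
L2=[(-.065,.105,.078),(-.065,-.105,.078),(-.065,.105,.108),(-.065,-.105,.108)]
s=f([(115,158),(510,230),(135,108),(520,187)],(270,150))
B=[(-.065,.105,.075),(-.065,-.105,.075),(-.065,.105,0),(-.065,-.105,0)]
sb=f([(102,318),(448,385),(112,405),(443,472)],(270,150))
tb=f([(137,383),(490,348)],(280,150))
def res(q):
    p,a,hx,hz=q[:3],q[3],q[4],q[5]
    return np.r_[(proj(ct,case2w(p,lid2case(a,L,hx,hz)))-t).ravel(),(proj(cs,case2w(p,lid2case(a,L2,hx,hz)))-s).ravel(),
     (proj(cs,case2w(p,B))-sb).ravel(),(proj(ct,case2w(p,B[:2]))-tb).ravel(),(hx-.066)/.002,(hz-.078)/.002]
r=least_squares(res,[.55,-.0,0,.6,.065,.078],loss='soft_l1')
print(np.round(r.x,4));print(np.round(res(r.x),1))
E
```

```text
[ 0.5743 -0.0083  0.1056  0.7031  0.0652  0.0774]
[ 0.1  0.3  1.4 -0.3  0.3 -0.3  1.  -0.4 -1.2  0.2 -6.6  0.3 -3.2 -0.4
 -6.4 -2.2 -0.8 -1.5  1.4  0.6 -1.2 -0.3  1.2  1.9  0.7 -0.3  1.7 -0.6
 -0.4 -0.3]
```

Run:
```python
from H import *; from bench import env
o=env.observe();M=R.from_quat(o["tool_rot"]).as_matrix();print(np.round(M,3),o["qpos"])
# target: above front of lid for view
yaw=.106
X=np.array([np.cos(yaw),np.sin(yaw),0]);Y=np.array([0,0,-1.]);T=np.c_[X,Y,np.cross(X,Y)]
print(np.round(T,3)); d=R.from_matrix(M.T@T).as_rotvec(degrees=True);print("rv",d)
for tgt in ([.40,-.02,.30],):
  print(M.T@(np.array(tgt)-o["eef_pos"])*1000)
```

```text
[[ 0.938 -0.     0.346]
 [-0.346 -0.     0.938]
 [-0.    -1.    -0.001]] [ 9.94598714e-01  3.13114912e-01  1.49804393e+00  3.04848863e-05
  1.33100898e+00 -2.23386289e-01]
[[ 0.994  0.    -0.106]
 [ 0.106  0.     0.994]
 [ 0.    -1.     0.   ]]
rv [ 2.91469133e-02 -2.62883670e+01 -1.60834007e-02]
[ 382.29462507  -68.78041255 -405.47009284]
```

Request:
carry_out:
  deltas: [0,30,-30,-30,0,-3,0,0,65,-50,-70,0,-7,0,0,100,-69,-105,0,-11,0,0,133,-69,-140,0,-15,0,0,165,-69,-175,0,-19,0,0,200,-69,-212,0,-23,0,0,233,-69,-247,0,-26.3,0,0,266,-69,-282,0,-26.3,0,0,299,-69,-317,0,-26.3,0,0,330,-69,-350,0,-26.3,0]
  grip_force: 30

```text
time: 1.25
eef_pos: [0.3704, 0.048, 0.3005]
tool_rot: [0.706, 0.038, -0.037, -0.706]
ft_force: [1.9, 0.6, -0.5]
width: -0.0001
```

Request:
carry_out:
  deltas: [0,18,0,-35,0,0,0,0,25,0,-67,0,0,0,0,25,0,-67,0,0,0]

```text
time: 1.55
eef_pos: [0.4029, -0.0166, 0.2998]
tool_rot: [0.706, 0.036, -0.036, -0.706]
ft_force: [0.4, -0.5, 0.3]
width: 0.0002
```

```bash
cat > look.py <<'E'
import sys
from H import *; from bench import env
import pickle
o=env.observe();c=env.camera("wrist")
n=sys.argv[1]
cv2.imwrite(f"pics/{n}.png",c["frame"][:,:,::-1]);pickle.dump((o,c),open(f"{n}.pkl","wb"))
print(o["time"],np.round(o["eef_pos"],4),np.round(o["ft_force"],1),round(o["width"],4));print(np.round(R.from_quat(o["tool_rot"]).as_matrix(),3),np.round(o["qpos"],2))
if len(sys.argv)>2:
  x0,y0,x1,y1=map(int,sys.argv[2:6]);a=c["frame"][y0:y1,x0:x1,::-1]
  s=min(800//(x1-x0),600//(y1-y0));print("scale",s);cv2.imwrite(f"pics/{n}c.png",cv2.resize(a,None,fx=s,fy=s,interpolation=cv2.INTER_CUBIC))
E
python3 look.py w1
```

```text
1.55 [ 0.4029 -0.0166  0.2998] [ 0.4 -0.5  0.3] 0.0002
[[ 0.995 -0.001 -0.102]
 [ 0.102 -0.     0.995]
 [-0.001 -1.    -0.   ]] [-0.33 -0.01  1.7  -0.    1.45 -2.01]
```

View pics/w1.png

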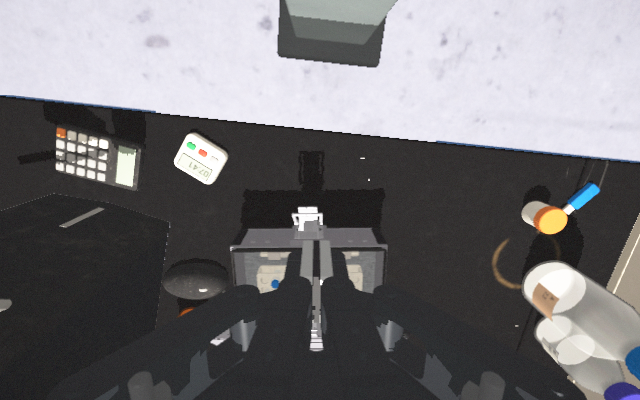

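```bash
python3 look.py w2 220 180 400 300
```

```text
1.6 [ 0.4023 -0.0149  0.2999] [ 0.4  0.9 -0.1] 0.0001
[[ 0.995 -0.001 -0.103]
 [ 0.103  0.     0.995]
 [-0.001 -1.     0.   ]] [-0.33 -0.01  1.7   0.    1.46 -2.  ]
scale 4
```

View pics/w2c.png

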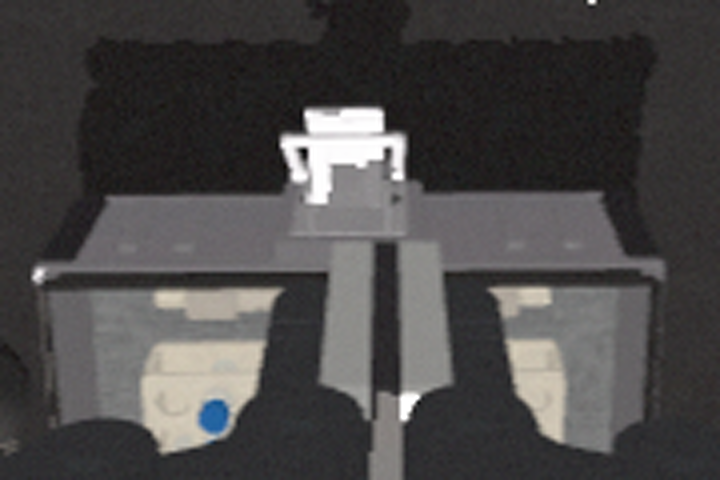

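```bash
cat > fit.py <<'E'
from H import *; import pickle
from bench import env
from scipy.optimize import least_squares
ct,cs=env.camera("top"),env.camera("scene"); o,cw=pickle.load(open("w2.pkl","rb"));E=wristE(cw,o)
f=lambda p,o,s=5:(np.array(p)+.5)/s-.5+o
L=[(-.065,.105,.108),(-.065,-.105,.108),(.065,.105,.108),(.065,-.105,.108)]
t=f([(125,280),(508,243),(112,123),(470,87)],(280,150))
B=[(-.065,.105,.075),(-.065,-.105,.075),(-.065,.105,0),(-.065,-.105,0)]
sb=f([(102,318),(448,385),(112,405),(443,472)],(270,150))
tb=f([(137,383),(490,348)],(280,150))
wb=f([(662,268),(35,275),(645,195),(82,195)],(220,180),4)
def bar(a,l): # lever a, loop l: case coords of pivot, bar, tip
    pin=np.array([-.087,0,.062]); d=lambda q:np.array([-np.sin(q),0,-np.cos(q)])
    pv=pin+.014*d(a-.07); le=l-a
    return pv,pv+.0435*np.array([-np.sin(le),0,np.cos(le)]),pin+.050*d(a)
def res(q):
    p,a=q[:3],q[3]
    return np.r_[(proj(ct,case2w(p,lid2case(a,L)))-t).ravel(),
     (proj(cs,case2w(p,B))-sb).ravel(),(proj(ct,case2w(p,B[:2]))-tb).ravel(),(proj(cw,case2w(p,B),E)-wb).ravel()]
if __name__=="__main__":
    r=least_squares(res,[.55,-.0,0,.6],loss='soft_l1')
    print(np.round(r.x,4));print(np.round(res(r.x),1))
    p=r.x[:3]
    # lever/loop: tip and bar in wrist + scene/top
    bw=f([(346,135)],(220,180),4);tw=f([(344,110)],(220,180),4)
    print(bw,tw)
    for a in (1.65,1.8,1.95,2.1):
      for l in (2.4,2.65,2.9):
        _,b,ti=bar(a,l); print(a,l,np.round(proj(cw,case2w(p,[b,ti]),E)-np.r_[bw,tw],1).ravel(), np.round(proj(ct,case2w(p,[b,ti])).ravel(),1),np.round(b*1000))
E
python3 fit.py
```

```text
[ 0.5735 -0.0073  0.1083  0.7144]
[-0.3  0.4  1.  -0.4 -0.1  0.2  0.5 -0.1 -1.2 -1.3  1.1  0.6 -1.6 -0.1
  0.8  2.   0.4  0.1  1.4 -0.4  0.6  1.7  0.6  0.8 -5.7 -1.4  2.  -0.7]
[[306.125 213.375]] [[305.625 207.125]]
1.65 2.4 [  0.1  -6.7   1.1 -11.8] [346.1 245.1 345.8 247.1] [-131.    0.   94.]
1.65 2.65 [  0.2 -14.2   1.1 -11.8] [346.2 247.5 345.8 247.1] [-138.    0.   86.]
1.65 2.9 [  0.4 -20.    1.1 -11.8] [346.2 249.  345.8 247.1] [-142.    0.   76.]
1.8 2.4 [-0.  -0.9  1.  -9.3] [346.  243.3 345.9 246.8] [-125.    0.  100.]
1.8 2.65 [ 0.1 -9.2  1.  -9.3] [346.2 246.1 345.9 246.8] [-134.    0.   93.]
1.8 2.9 [  0.2 -16.1   1.   -9.3] [346.2 248.2 345.9 246.8] [-140.    0.   84.]
1.95 2.4 [-0.1  5.4  0.9 -6. ] [345.9 241.2 345.9 246. ] [-119.    0.  105.]
1.95 2.65 [-0.1 -3.4  0.9 -6. ] [346.1 244.4 345.9 246. ] [-128.    0.  100.]
1.95 2.9 [  0.1 -11.3   0.9  -6. ] [346.2 246.9 345.9 246. ] [-136.    0.   92.]
2.1 2.4 [-0.1 12.1  0.7 -1.8] [345.7 238.8 345.9 244.9] [-112.    0.  110.]
2.1 2.65 [-0.1  3.   0.7 -1.8] [346.  242.2 345.9 244.9] [-122.    0.  105.]
2.1 2.9 [-0.1 -5.6  0.7 -1.8] [346.2 245.2 345.9 244.9] [-131.    0.   99.]
```

```bash
cat >> H.py <<'E'
P=np.array([.5735,-.0073,.1083])
def rows(o,tg): # world TCP targets -> tool-frame shifts mm
    M=R.from_quat(o["tool_rot"]).as_matrix(); return (np.atleast_2d(tg)-o["eef_pos"])@M*1000
E
python3 - <<'E'
from H import *; from bench import env
ct,cs=env.camera("top"),env.camera("scene")
for z in (.05,.1,.2,.3,.35):
  for x in (.68,.72,.76,.8): print(z,x,np.round(proj(ct,[[x,-.0,z],[x,.3,z]])).ravel(),np.round(proj(cs,[[x,.0,z],[x,.3,z]])).ravel())
o=env.observe(); M=R.from_quat(o["tool_rot"]).as_matrix();print(o["eef_pos"])
A=[.714,.65,.5,.4,.3,.2,.1,.05,.02,.0]
for a in A:
  c=lid2case(a,[-.045,0,.108])[0]; c=c+[.011,0,0]
  print(a,np.round(c*1000,1),np.round(rows(o,case2w(P,c)),1))
E
```

```text
0.05 0.68 [338. 166. 238. 166.] [342. 189. 259. 167.]
0.05 0.72 [338. 153. 239. 153.] [346. 182. 265. 161.]
0.05 0.76 [338. 140. 239. 140.] [351. 175. 271. 154.]
0.05 0.8 [338. 127. 239. 127.] [355. 168. 276. 149.]
0.1 0.68 [339. 163. 235. 163.] [342. 177. 257. 155.]
0.1 0.72 [339. 149. 236. 149.] [347. 169. 263. 148.]
0.1 0.76 [339. 136. 236. 136.] [352. 163. 269. 142.]
0.1 0.8 [339. 123. 236. 122.] [356. 156. 275. 137.]
0.2 0.68 [340. 157. 228. 156.] [343. 149. 254. 128.]
0.2 0.72 [340. 142. 229. 142.] [348. 142. 260. 122.]
0.2 0.76 [340. 127. 229. 127.] [353. 136. 266. 116.]
0.2 0.8 [340. 113. 230. 113.] [357. 129. 272. 111.]
0.3 0.68 [342. 149. 220. 149.] [343. 119. 250.  99.]
0.3 0.72 [342. 133. 221. 133.] [349. 112. 257.  93.]
0.3 0.76 [342. 117. 221. 117.] [354. 106. 263.  88.]
0.3 0.8 [342. 102. 222. 102.] [359. 100. 270.  82.]
0.35 0.68 [343. 145. 216. 145.] [344. 102. 247.  83.]
0.35 0.72 [343. 128. 216. 128.] [349.  96. 255.  77.]
0.35 0.76 [343. 112. 217. 112.] [355.  90. 261.  72.]
0.35 0.8 [343.  95. 217.  95.] [360.  84. 268.  67.]
[ 0.40187034 -0.01286157  0.30047422]
0.714 [ 12.5   0.  172.7] [[183.7 127.8 -12.9]]
0.65 [  6.6   0.  168.5] [[177.8 132.1 -12.9]]
0.5 [ -6.2   0.  157.1] [[165.  143.5 -12.9]]
0.4 [-13.6   0.  148.5] [[157.5 152.1 -12.9]]
0.3 [-20.2   0.  139.2] [[150.9 161.4 -12.9]]
0.2 [-25.8   0.  129.3] [[145.3 171.3 -12.9]]
0.1 [-30.5   0.  118.8] [[140.7 181.7 -12.9]]
0.05 [-32.4   0.  113.5] [[138.8 187.1 -12.9]]
0.02 [-33.4   0.  110.2] [[137.8 190.3 -12.9]]
0.0 [-34.   0. 108.] [[137.2 192.5 -12.9]]
```

Request:
carry_out:
  deltas: [0,45,10,-3,0,0,0,0,90,25,-6,0,0,0,0,135,50,-10,0,0,0,0,175,80,-13,0,0,0,0,184,110,-13,0,0,0,0,184,115,-13,0,0,0,0,184,115,-13,0,0,0]

```text
time: 2.55
eef_pos: [0.5858, -0.0065, 0.1854]
tool_rot: [-0.706, -0.037, 0.038, 0.706]
ft_force: [-0.1, -0.2, 0.8]
width: -0.0001
```

```bash
cat > ph.py <<'E'
import sys
from H import *; from bench import env
n=sys.argv[1];cam=sys.argv[2];x0,y0,x1,y1=map(int,sys.argv[3:7])
c=env.camera(cam);a=c["frame"][y0:y1,x0:x1,::-1];s=min(800//(x1-x0),600//(y1-y0));print("scale",s)
cv2.imwrite(f"pics/{n}.png",cv2.resize(a,None,fx=s,fy=s,interpolation=cv2.INTER_CUBIC))
o=env.observe();print(o["time"],np.round(o["eef_pos"],4),np.round(o["ft_force"],1))
E
python3 ph.py s3 scene 240 120 400 260
```

```text
scale 4
2.6 [ 0.5862 -0.0068  0.1869] [-0.3 -0.1  0.8]
```

View pics/s3.png

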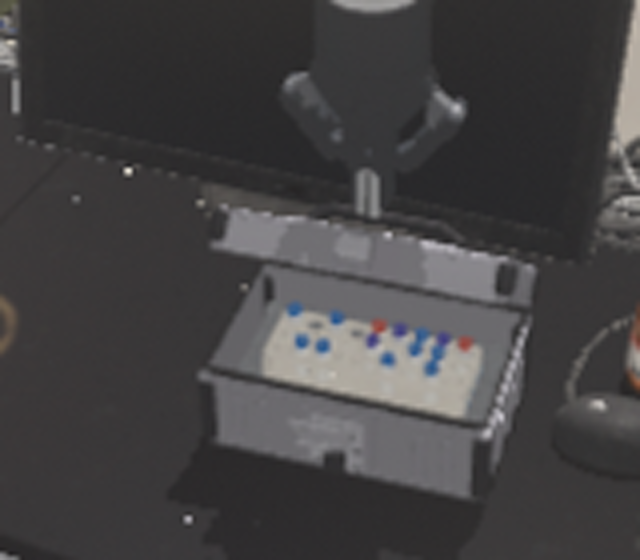

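Request:
carry_out:
  deltas: [0,0,6,0,0,0,0,0,0,12,0,0,0,0,0,-5,16,0,0,0,0,0,-10,20,0,0,0,0,0,-14,24,0,0,0,0,0,-18,28,0,0,0,0]

```text
time: 3.2
eef_pos: [0.5681, -0.0092, 0.1573]
tool_rot: [0.706, 0.038, -0.037, -0.706]
ft_force: [-0.5, -0.9, 2.5]
width: -0.0003
```

Request:
carry_out:
  deltas: [0,-4,4,0,0,0,0,0,-8,9,0,0,0,0,0,-12,14,0,0,0,0,0,-15,18,0,0,0,0]

```text
time: 3.6
eef_pos: [0.5533, -0.0108, 0.1387]
tool_rot: [0.706, 0.037, -0.038, -0.706]
ft_force: [1.5, 0.5, 1.4]
width: -0.0
```

Request:
carry_out:
  deltas: [0,-3,5,0,0,0,0,0,-6,10,0,0,0,0,0,-8,15,0,0,0,0,0,-10,20,0,0,0,0]

```text
time: 4.0
eef_pos: [0.5433, -0.0117, 0.1188]
tool_rot: [-0.706, -0.037, 0.038, 0.706]
ft_force: [-0.8, -0.1, 1.2]
width: 0.0001
```

```bash
python3 ph.py s4 scene 240 120 400 260
```

```text
scale 4
4.05 [ 0.5428 -0.0116  0.1179] [ 0.5 -0.8 -0.3]
```

View pics/s4.png

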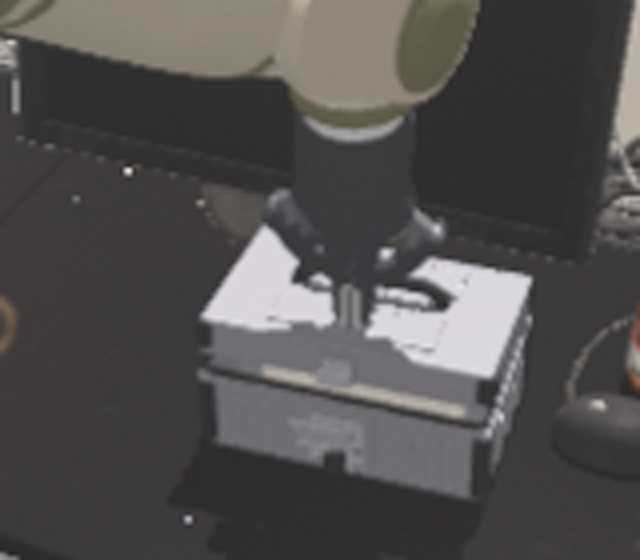

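Request:
carry_out:
  deltas: [0,-1,3,0,0,0,0,0,-2,6,0,0,0,0,0,-2,7,0,0,0,0,0,-2,7,0,0,0,0]

```text
time: 4.45
eef_pos: [0.5417, -0.0119, 0.1121]
tool_rot: [-0.706, -0.038, 0.038, 0.706]
ft_force: [0.4, 0.4, 0.2]
width: 0.0002
```

Request:
carry_out:
  deltas: [0,0,1,0,0,0,0,0,0,1,0,0,0,0]

```text
time: 4.65
eef_pos: [0.5418, -0.012, 0.1113]
tool_rot: [0.706, 0.038, -0.037, -0.706]
ft_force: [-0.2, 0.2, 0.7]
width: 0.0001
```

Request:
carry_out:
  deltas: [0,0,0.7,0,0,0,0,0,0,0.7,0,0,0,0]

```text
time: 4.85
eef_pos: [0.5417, -0.012, 0.1106]
tool_rot: [0.706, 0.038, -0.038, -0.706]
ft_force: [-0.5, 0.6, 0.2]
width: 0.0003
```

```bash
python3 ph.py s5 scene 280 170 380 250; python3 look.py w5
```

```text
scale 7
4.9 [ 0.5418 -0.012   0.1106] [-0.5 -0.2  0.4]
4.9 [ 0.5418 -0.012   0.1106] [-0.5 -0.2  0.4] -0.0001
[[ 0.994  0.    -0.106]
 [ 0.106 -0.     0.994]
 [ 0.    -1.    -0.   ]] [-0.24  0.47  1.6  -0.    1.07 -1.92]
```

View pics/s5.png

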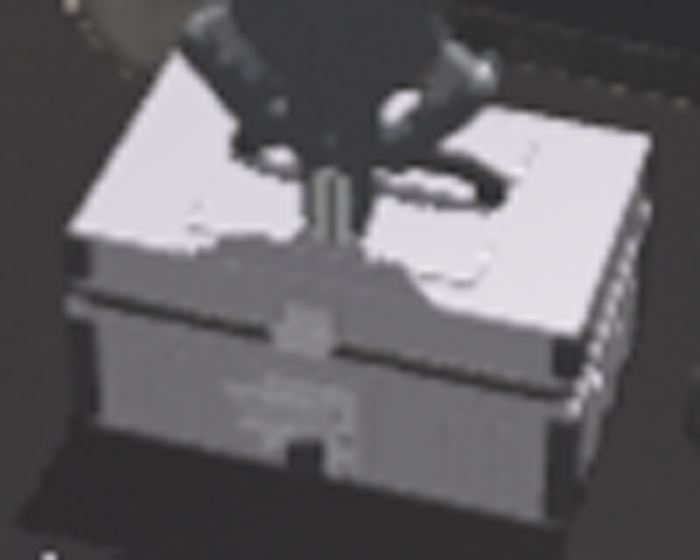

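View pics/w5.png

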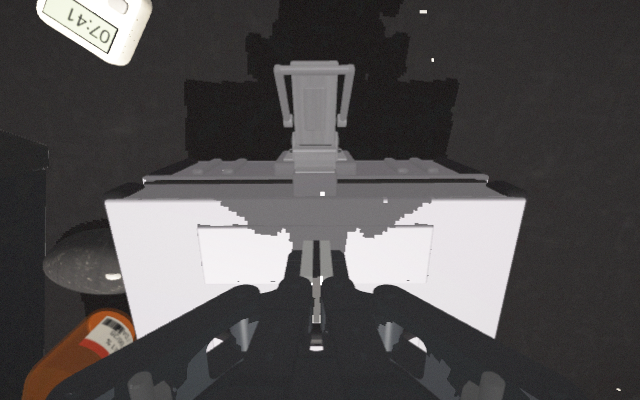

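Request:
carry_out:
  deltas: [0,0,0.8,0,0,0,0,0,0,0.8,0,0,0,0]

```text
time: 5.15
eef_pos: [0.5417, -0.012, 0.1097]
tool_rot: [0.706, 0.038, -0.038, -0.706]
ft_force: [1.1, 0.6, 0.4]
width: -0.0002
```

Request:
carry_out:
  deltas: [0,0,0.6,0,0,0,0,0,0,0.6,0,0,0,0]

```text
time: 5.35
eef_pos: [0.5417, -0.012, 0.1091]
tool_rot: [-0.706, -0.038, 0.038, 0.706]
ft_force: [-0.8, -1.1, -0.2]
width: -0.0
```

Request:
carry_out:
  deltas: [0,0,0.4,0,0,0,0,0,0,0.4,0,0,0,0]

```text
time: 5.55
eef_pos: [0.5417, -0.0119, 0.1087]
tool_rot: [-0.706, -0.038, 0.038, 0.706]
ft_force: [-0.0, -0.2, -0.2]
width: -0.0002
```

Request:
carry_out:
  deltas: [0,0,0.5,0,0,0,0,0,0,0.5,0,0,0,0]

```text
time: 5.75
eef_pos: [0.5417, -0.012, 0.1082]
tool_rot: [-0.706, -0.038, 0.038, 0.706]
ft_force: [0.2, -0.3, 0.3]
width: -0.0
```

Request:
carry_out:
  deltas: [0,0,0.5,0,0,0,0,0,0,0.5,0,0,0,0]

```text
time: 5.95
eef_pos: [0.5417, -0.012, 0.108]
tool_rot: [0.706, 0.038, -0.038, -0.706]
ft_force: [-2.4, 1.3, 4.4]
width: -0.0002
```

Request:
carry_out:
  deltas: [0,0,0.4,0,0,0,0,0,0,0.4,0,0,0,0]

```text
time: 6.15
eef_pos: [0.5418, -0.012, 0.108]
tool_rot: [0.706, 0.038, -0.037, -0.706]
ft_force: [-3.4, 0.4, 7.7]
width: 0.0001
```

Request:
carry_out:
  deltas: [0,0,-10,0,0,0,0,0,-10,-40,0,0,0,0,0,-30,-75,0,0,0,0,0,-70,-85,0,0,0,0,0,-110,-85,0,0,0,0,0,-110,-85,0,0,0,0]

```text
time: 6.75
eef_pos: [0.4291, -0.0233, 0.1928]
tool_rot: [-0.706, -0.037, 0.038, 0.706]
ft_force: [1.6, 0.4, 0.2]
width: 0.0001
```

```bash
python3 - <<'E'
import cv2
a=cv2.imread("pics/w5.png")[50:190,240:390];cv2.imwrite("pics/w5c.png",cv2.resize(a,None,fx=4,fy=4,interpolation=cv2.INTER_CUBIC))
E
python3 look.py w6 220 150 400 290
```

```text
6.75 [ 0.4291 -0.0233  0.1928] [1.6 0.4 0.2] 0.0001
[[ 0.994 -0.001 -0.105]
 [ 0.105  0.     0.994]
 [-0.001 -1.     0.   ]] [-0.33  0.14  1.82 -0.    1.18 -2.  ]
scale 4
```

View pics/w5c.png

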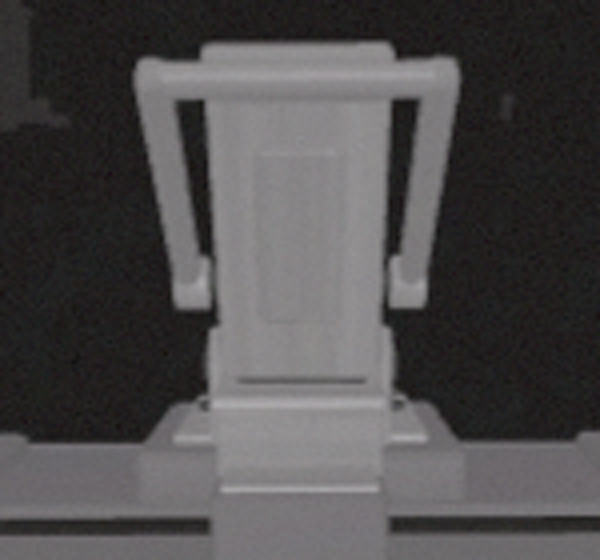

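View pics/w6.png

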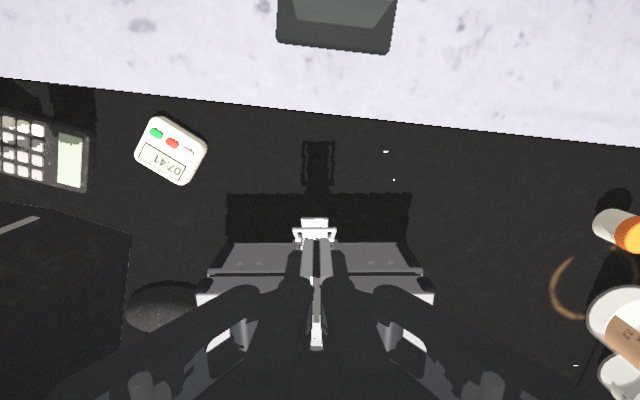

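```bash
cat > fit2.py <<'E'
from fit import *
o5,c5=pickle.load(open("w5.pkl","rb"));E5=wristE(c5,o5)
px=f([(137,80),(459,80),(192,284),(408,284)],(240,50),4)
rim=np.array([(145,180),(487,180),(106,200),(525,200)],float) # body rim corners? lid top front corners
Lc=np.array([(-.065,-.105,.108),(-.065,.105,.108)])
def pts(q):
    pv,b,_=bar(q[3],q[4])
    Y=np.array([[0,-.0185,0],[0,.0185,0]]);Y2=Y*16.5/18.5
    return np.r_[b+Y,pv+Y2]
def res2(q):
    lid=np.array([(-.065,-.105,.108),(-.065,.105,.108),(-.065,-.105,.075),(-.065,.105,.075)])
    return np.r_[(proj(c5,case2w(q[:3],pts(q)),E5)-px).ravel(),(proj(c5,case2w(q[:3],Lc),E5)-rim[2:]).ravel(),
      res(np.r_[q[:3],.714])[8:]*.5]
r=least_squares(res2,[.5735,-.0073,.1083,2.,2.6],loss='soft_l1')
if __name__=="__main__":
    print(np.round(r.x,4),np.round(res2(r.x)[:12],1)); pv,b,t=bar(*r.x[3:]);print(pv,b,t)
    for z in (.094,.097,.1):print(proj(c5,case2w(r.x[:3],[(-.084,0,z),(-.084,-.011,z+.006),(-.084,.011,z+.006)]),E5))
E
python3 fit2.py
```

```text
[ 0.5752 -0.0079  0.1075  1.7499  2.3599] [ 1.1  0.1 -0.4 -0.   0.   0.6  0.4  0.5 -1.8 -0.3  0.3 -1. ]
[-0.1009168   0.          0.06352407] [-0.1258381   0.          0.09917766] [-0.13620041  0.          0.07090614]
[[314.75014559 157.01846974]
 [293.0187245  158.94611835]
 [336.39455431 158.8706389 ]]
[[314.728635   157.94675774]
 [292.58073385 159.94675791]
 [336.78622019 159.8698764 ]]
[[314.70631687 158.90988133]
 [292.12565689 160.98641457]
 [337.19316544 160.90807758]]
```

View pics/w6c.png

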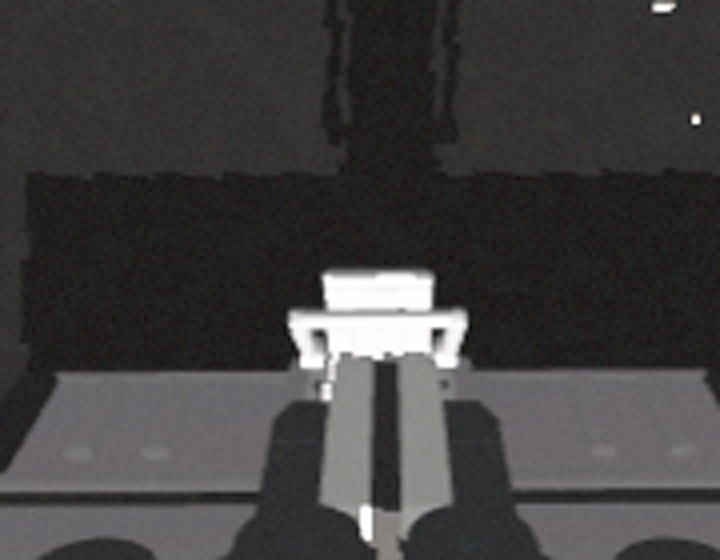

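```bash
cat > fit3.py <<'E'
from fit2 import *
o6,c6=pickle.load(open("w6.pkl","rb"));E6=wristE(c6,o6)
p6=f([(289,317),(467,317)],(220,150),4)
def res3(q): return np.r_[res2(q),(proj(c6,case2w(q[:3],pts(q)[:2]),E6)-p6).ravel()]
r3=least_squares(res3,r.x,loss='soft_l1')
if __name__=="__main__":
    print(np.round(r3.x,4),np.round(res3(r3.x),1)); pv,b,t=bar(*r3.x[3:]);print(pv,b,t)
    print("world bar",case2w(r3.x[:3],b), "tip w6",proj(c6,case2w(r3.x[:3],[t]),E6), f([(377,273)],(220,150),4),"tip w5",proj(c5,case2w(r3.x[:3],[t]),E5),f([(298,45)],(240,50),4))
E
python3 fit3.py
```

```text
[ 0.575  -0.0079  0.1083  1.8603  2.4629] [ 0.5  0.4 -0.1  0.2 -0.3  0.8  0.6  0.6 -1.8 -0.5  0.4 -1.6 -0.4 -0.8
  0.7  0.2 -0.6 -0.2  0.6  0.8  0.3 -0.2  0.8 -0.5  0.   1.3  0.1  0.9
 -3.1 -0.3  0.8  0.1  0.2 -0.4  0.  -0.6]
[-0.10066397  0.          0.06504894] [-0.12531613  0.          0.10088915] [-0.13491875  0.          0.07627561]
world bar [[ 0.45043633 -0.02142741  0.10088915]] tip w6 [[314.33807891 208.02435358]] [[313.875 217.875]] tip w5 [[314.45041342  55.76288944]] [[314.125  60.875]]
```

```bash
cat > plan.py <<'E'
from H import *
from bench import env
P=np.array([.575,-.0079,.1083])
def Rt(t,yaw=P[2]): # tilt deg
    t=np.radians(t);X=np.array([np.cos(t),0,np.sin(t)]);Y=np.array([np.sin(t),0,-np.cos(t)]);Z=np.cross(X,Y)
    return R.from_euler('z',yaw).as_matrix()@np.c_[X,Y,Z]
def plan(tg,cmd=None):
    """tg: list of (x,y,z mm case, tilt deg) ; prints tool-frame rows"""
    o=env.observe(); M=R.from_quat(o["tool_rot"]).as_matrix(); p=o["eef_pos"]
    if cmd is not None: p,M=cmd
    for g in tg:
        w=case2w(P,np.array(g[:3])/1000)[0]; d=M.T@(w-p)*1000; rv=R.from_matrix(M.T@Rt(g[3])).as_rotvec(degrees=True)
        print(g,np.round(d,1),np.round(rv,1))
def now():
    o=env.observe();M=R.from_quat(o["tool_rot"]).as_matrix();w=o["eef_pos"]
    c,s=np.cos(P[2]),np.sin(P[2]);d=w-[P[0],P[1],0];case=[c*d[0]+s*d[1],-s*d[0]+c*d[1],d[2]]
    y=R.from_euler('z',-P[2]).as_matrix()@M
    print("t",o["time"],"case",np.round(np.array(case)*1000,1),"tilt",np.round(np.degrees(np.arctan2(y[0,1],-y[2,1])),1),"zaxis",np.round(y[:,2],3),"F",np.round(o["ft_force"],1),"w",round(o["width"]*1000,1),"q",np.round(o["qpos"],2))
E
python3 -c "
from plan import *
now();plan([(-148,0,126,40),(-109.5,0,80,40)])"
```

```text
t 7.0 case [-142.7   -0.4  192.5] tilt 0.0 zaxis [ 0.002  1.    -0.   ] F [-0.2  1.3 -0.1] w 0.1 q [-0.33  0.15  1.81  0.    1.18 -2.  ]
(-148, 0, 126, 40) [-5.3 66.5  0.4] [  0.   -0.1 -40. ]
(-109.5, 0, 80, 40) [ 33.1 112.5   0.5] [  0.   -0.1 -40. ]
```

Request:
carry_out:
  deltas: [60,0,5,0,0,0,-8,60,-2,20,0,0,0,-16,60,-3,35,0,0,0,-24,60,-5,50,0,0,0,-32,60,-5,66,0.4,0,0,-40,60,-5,66,0.4,0,0,-40,60,-5,66,0.4,0,0,-40]

```text
time: 7.7
eef_pos: [0.4338, -0.0071, 0.1538]
tool_rot: [-0.66, -0.258, -0.199, 0.677]
ft_force: [0.7, 0.1, -0.5]
width: 0.0601
```

```bash
python3 -c "
from plan import *
now()"; python3 look.py w7 200 100 440 280;python3 ph.py s7 scene 240 120 400 260
```

```text
t 7.7 case [-140.3   16.1  153.8] tilt 37.8 zaxis [ 0.022  1.    -0.004] F [ 0.7  0.1 -0.5] w 60.1 q [-0.5  -0.06  2.33  0.87  0.45 -2.88]
7.7 [ 0.4338 -0.0071  0.1538] [ 0.7  0.1 -0.5] 0.0601
[[ 0.787  0.611 -0.086]
 [ 0.071  0.049  0.996]
 [ 0.613 -0.79  -0.004]] [-0.5  -0.06  2.33  0.87  0.45 -2.88]
scale 3
scale 4
7.8 [ 0.4345 -0.0078  0.1541] [0.  0.5 0.5]
```

View pics/w7.png

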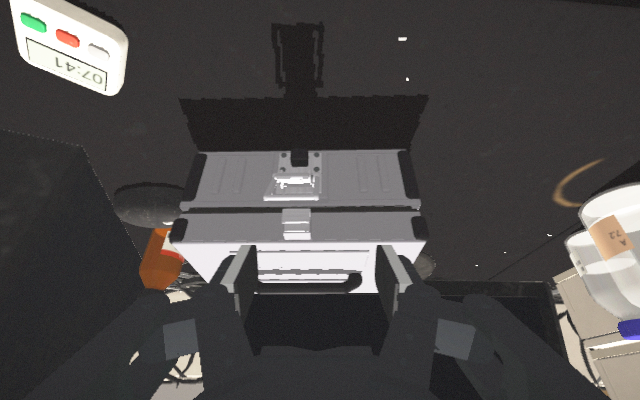

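View pics/s7.png

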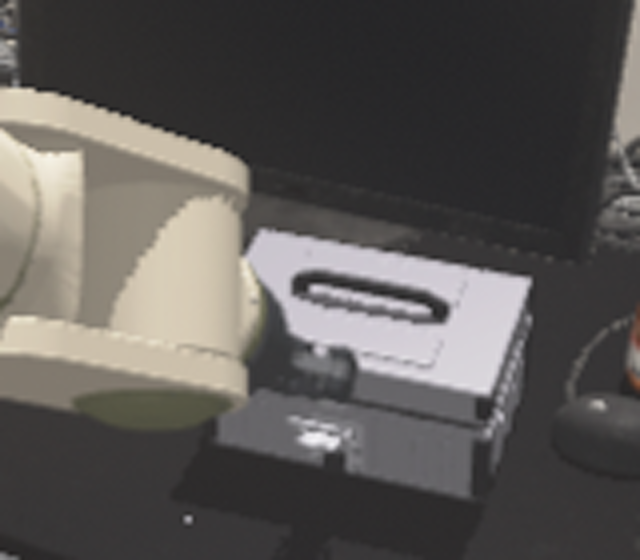

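```bash
python3 -c "
from plan import *
plan([(-145,0,192,0)])"
```

```text
(-145, 0, 192, 0) [ 19.1 -32.9 -15.7] [ 0.8 -0.9 37.7]
```

Request:
carry_out:
  deltas: [60,4,-7,-3,0,0,8,60,8,-14,-6,0,0,16,60,12,-21,-9,0,0,24,60,16,-28,-13,0,0,32,60,19,-33,-16,1,-1,38,60,19,-33,-16,1,-1,38]

```text
time: 8.4
eef_pos: [0.4322, -0.0251, 0.1929]
tool_rot: [-0.706, -0.036, 0.042, 0.706]
ft_force: [-0.8, -0.3, -1.2]
width: 0.06
```

```bash
python3 -c "
from plan import *
now();plan([(-145,0,192,0)])"
```

```text
t 8.4 case [-143.9   -1.7  192.9] tilt -0.4 zaxis [-0.002  1.     0.002] F [-0.8 -0.3 -1.2] w 60.0 q [-0.33  0.15  1.81 -0.    1.19 -2.01]
(-145, 0, 192, 0) [-1.1  0.9  1.7] [-0.1  0.1 -0.4]
```

Now the half turn, so the last joint has room when tilting.

Request:
carry_out:
  deltas: [60,0,0,0,0,8.5,0,60,0,0,0,0,17,0,60,0,0,0,0,25.5,0,60,0,0,0,0,34,0,60,0,0,0,0,42.5,0,60,0,0,0,0,51,0,60,0,0,0,0,59.5,0,60,0,0,0,0,68,0,60,0,0,0,0,76.5,0,60,0,0,0,0,85,0]

```text
time: 9.4
eef_pos: [0.4306, -0.0246, 0.1918]
tool_rot: [0.546, -0.452, 0.448, -0.545]
ft_force: [-0.3, -0.1, 0.4]
width: 0.0597
```

Request:
carry_out:
  deltas: [60,0,0,0,0,8.5,0,60,0,0,0,0,17,0,60,0,0,0,0,25.5,0,60,0,0,0,0,34,0,60,0,0,0,0,42.5,0,60,0,0,0,0,51,0,60,0,0,0,0,59.5,0,60,0,0,0,0,68,0,60,0,0,0,0,76.5,0,60,0,0,0,0,85,0]

```text
time: 10.4
eef_pos: [0.4306, -0.0246, 0.1918]
tool_rot: [-0.1, 0.701, -0.699, 0.096]
ft_force: [-1.0, 0.0, 0.5]
width: 0.0598
```

Request:
carry_out:
  deltas: [60,0,0,0,0,8.5,0,60,0,0,0,0,10,0,60,0,0,0,0,10,0]

```text
time: 10.7
eef_pos: [0.4304, -0.0242, 0.1917]
tool_rot: [-0.041, 0.707, -0.705, 0.038]
ft_force: [-0.8, 0.0, 0.4]
width: 0.0599
```

```bash
sed -i 's/return R.from_euler(.z.,yaw).as_matrix()@np.c_\[X,Y,Z\]/return R.from_euler("z",yaw).as_matrix()@np.c_[-X,Y,-Z]/' plan.py; python3 -c "
from plan import *
now();plan([(-145,0,192,0),(-148,0,126,20),(-148,0,126,40)])"; python3 look.py w8
```

```text
t 10.7 case [-145.5   -0.6  191.7] tilt -0.3 zaxis [ 0.004 -1.    -0.004] F [-0.8  0.   0.4] w 59.9 q [-0.33  0.15  1.82  0.    1.18  1.13]
(-145, 0, 192, 0) [-0.5 -0.3 -0.6] [0.2 0.2 0.3]
(-148, 0, 126, 20) [ 2.2 65.7 -0.3] [ 0.3  0.2 20.3]
(-148, 0, 126, 40) [ 2.2 65.7 -0.3] [ 0.3  0.1 40.3]
10.7 [ 0.4304 -0.0242  0.1917] [-0.8  0.   0.4] 0.0599
[[-0.994 -0.005  0.112]
 [-0.112  0.004 -0.994]
 [ 0.005 -1.    -0.004]] [-0.33  0.15  1.82  0.    1.18  1.13]
```

View pics/w8.png

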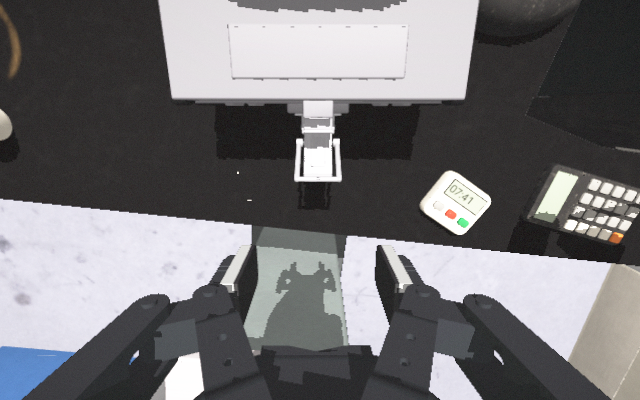

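Run:
```python
import cv2
a=cv2.imread("pics/w8.png")[80:200,240:400];cv2.imwrite("pics/w8c.png",cv2.resize(a,None,fx=5,fy=5,interpolation=cv2.INTER_CUBIC))
from fit3 import *
o8,c8=pickle.load(open("w8.pkl","rb"));E8=wristE(c8,o8)
q=r3.x;pp=proj(c8,case2w(q[:3],pts(q)),E8);print((pp-[240,80]+.5)*5-.5)
L=proj(c8,case2w(q[:3],[(-.065,.105,.108),(-.065,-.105,.108)]),E8);print(L)
for z in (.094,.097,.1): print(z,(proj(c8,case2w(q[:3],[(-.084,-.011,z+.006),(-.084,.011,z+.006),(-.079,0,z+.009)]),E8)-[240,80]+.5)*5-.5)
```

```text
[[505.43291709 493.055769  ]
 [271.09748026 492.11659992]
 [482.87691139 308.9353155 ]
 [295.05194411 308.2619683 ]]
[[169.02184821  96.52372052]
 [466.71142483  97.43835956]]
0.094 [[462.65973813 223.10822144]
 [316.20347135 222.61209571]
 [389.57792625 189.13167725]]
0.097 [[463.60314064 224.3241136 ]
 [315.26975735 223.82121867]
 [389.58461302 189.92763626]]
0.1 [[464.57104564 225.57157804]
 [314.31180112 225.06172731]
 [389.59147696 190.74467902]]
```

View pics/w8c.png

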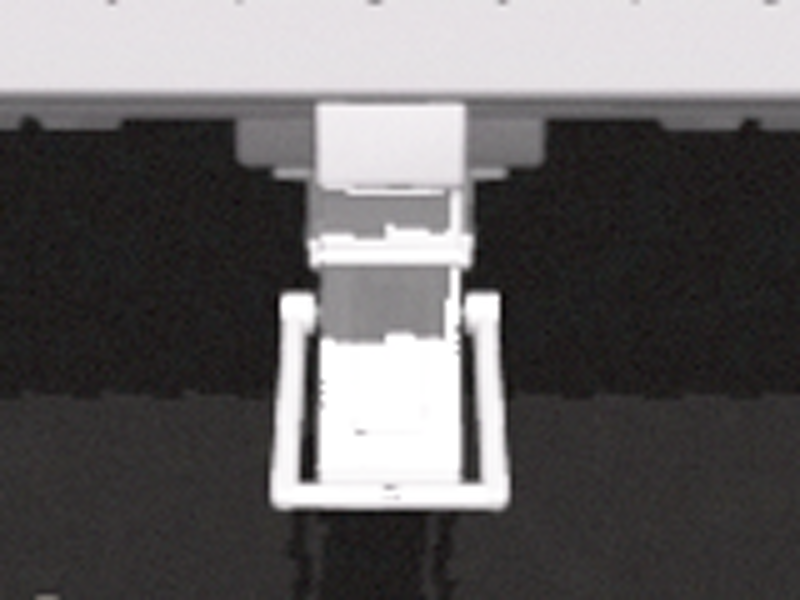

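Run:
```python
import cv2
a=cv2.imread("pics/w7.png")[140:260,220:380];cv2.imwrite("pics/w7d.png",cv2.resize(a,None,fx=5,fy=5,interpolation=cv2.INTER_CUBIC))
from fit3 import *
o8,c8=pickle.load(open("w7.pkl","rb"));E8=wristE(c8,o8)
q=r3.x;g=lambda X:np.round((proj(c8,case2w(q[:3],X),E8)-[220,140]+.5)*5-.5)
print(g(pts(q)),g([(-.065,.0,.108),(-.065,0.011,.108),(-.065,0,.078),(-.065,0,.075)]))
for z in (.094,.097,.1): print(z,g([(-.0905,0,z+.006),(-.086,0,z+.006),(-.0785,0,z+.009)]))
```

```text
[[221. 275.]
 [497. 272.]
 [282. 185.]
 [487. 182.]] [[390. 526.]
 [457. 525.]
 [396. 371.]
 [397. 356.]]
0.094 [[379. 403.]
 [382. 418.]
 [385. 458.]]
0.097 [[379. 420.]
 [381. 435.]
 [384. 475.]]
0.1 [[378. 437.]
 [380. 452.]
 [383. 492.]]
```

View pics/w7d.png

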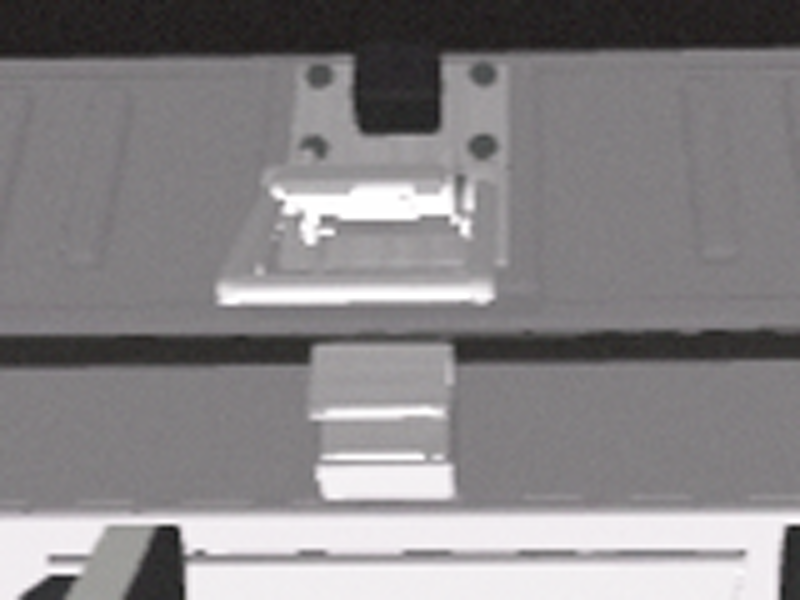

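```bash
cat > fit4.py <<'E'
from fit2 import f,bar,pts
from H import *; import pickle
from scipy.optimize import least_squares
V={}
for n in ("w5","w6","w7","w8"):
    o,c=pickle.load(open(n+".pkl","rb")); V[n]=(c,wristE(c,o))
obs={"w5":(f([(137,80),(459,80),(192,284),(408,284)],(240,50),4),[(106,200),(525,200)]),
"w6":(f([(289,317),(467,317)],(220,150),4),None),
"w7":(f([(218,292),(495,292)],(220,140),5),[(172,241),(426,242)]),
"w8":(f([(505,494),(272,494),(483,308),(297,308)],(240,80),5),[(172,98),(468,98)])}
lid=np.array([(-.065,-.105,.108),(-.065,.105,.108)])
def res(q):
    out=[q[:2]*0]
    for i,(n,(pb,pl)) in enumerate(obs.items()):
        c,E=V[n]; e=q[5+4*i:9+4*i]
        D=np.eye(4);D[:3,:3]=R.from_rotvec([e[0],e[3],0]).as_matrix();D[:3,3]=[0,e[1],e[2]]
        EE=D@E
        X=pts(q[:5]);
        if n in("w8",): X=X
        X=X[:len(pb)]
        out.append((proj(c,case2w(q[:3],X),EE)-pb).ravel()/.5)
        if pl is not None:
            l=lid if n!="w8" else lid[::-1]
            out.append((proj(c,case2w(q[:3],l),EE)-pl).ravel()/1.)
        out.append([e[0]/.005,e[1]/.0015,e[2]/.0015,e[3]/.005])
    out.append([(q[0]-.575)/.002,(q[1]+.0079)/.002,(q[2]-.1083)/.005])
    return np.concatenate([np.ravel(a) for a in out])
if __name__=="__main__":
    obs["w8"]=(obs["w8"][0],obs["w8"][1])
    r=least_squares(res,np.r_[.575,-.0079,.1083,1.9,2.5,np.zeros(16)])
    print(np.round(r.x[:5],4));print(np.round(r.x[5:].reshape(4,4),4));print(np.round(res(r.x),1)); print(bar(*r.x[3:5])); print(r.cost)
    J=np.linalg.inv(r.jac.T@r.jac);print(np.sqrt(np.diag(J))[:5])
E
python3 fit4.py
python3 - <<'E'
import sys; sys.path.insert(0,'.')
from H import *; from bench import env
P=np.array([.575,-.0079,.1083]);cs=env.camera("scene")
for z in (.097,.101,.105): print(z,(proj(cs,case2w(P,[(-.1253,.0185,z),(-.1253,-.0185,z)]))-[270,150]+.5)*5-.5)
E
```

```text
[ 0.5753 -0.0083  0.1075  2.0265  2.6241]
[[ 0.0061  0.0001 -0.0002 -0.0023]
 [ 0.0024  0.0009 -0.0002 -0.0011]
 [ 0.0058 -0.0008 -0.0016 -0.0004]
 [-0.0003 -0.0005 -0.001   0.0003]]
[ 0.  -0.  -0.5  0.7  0.6  0.2 -1.1  1.1  1.8  0.9 -1.2 -2.2  0.1 -3.
  1.2  0.1 -0.2 -0.5 -0.1  0.2  0.1 -0.   0.5  0.6 -0.1 -0.2  0.9 -0.5
  0.  -1.5 -1.   3.5 -0.5  1.   1.2 -0.5 -1.1 -0.1  1.3 -0.1  0.2 -0.6
  0.9  0.6 -0.2  0.2 -1.8 -0.7 -1.5  0.5 -0.1 -0.3 -0.7  0.1  0.2 -0.2
 -0.2]
(array([-0.09997144,  0.        ,  0.06726703]), array([-0.12444693,  0.        ,  0.10322813]), array([-0.13189745,  0.        ,  0.08400497]))
28.059654135037
[0.00087208 0.00051049 0.0019368  0.03565778 0.03818818]
0.097 [[205.11171646 384.85384342]
 [270.96918281 399.36337278]]
0.101 [[204.88478384 379.49817391]
 [270.89476363 393.99720571]]
0.105 [[204.65676882 374.11760505]
 [270.82000425 388.60590741]]
```

Request:
carry_out:
  deltas: [60,0,10,0,0,0,8,60,0,20,0,0,0,16,60,1,35,0,0,0,24,60,2,50,0,0,0,32,60,2,64,-0.3,0,0,40,60,2,64,-0.3,0,0,40,60,2,64,-0.3,0,0,40]

```text
time: 11.8
eef_pos: [0.4277, -0.0236, 0.1278]
tool_rot: [0.205, 0.678, -0.649, 0.276]
ft_force: [0.6, 0.6, -0.2]
width: 0.0598
```

```bash
python3 -c "
from plan import *
now();plan([(-148,0,128,40),(-108.6,0,82.5,40)])"; python3 look.py w9
```

```text
t 11.8 case [-148.1    0.3  127.8] tilt 39.8 zaxis [ 0.    -1.    -0.004] F [ 0.6  0.6 -0.2] w 59.8 q [-0.61 -0.    2.39  1.18  0.47 -0.15]
(-148, 0, 128, 40) [-0.2 -0.1  0.3] [ 0.2 -0.1  0.2]
(-108.6, 0, 82.5, 40) [-1.4 60.1  0.5] [ 0.2 -0.1  0.2]
11.8 [ 0.4277 -0.0236  0.1278] [ 0.6  0.6 -0.2] 0.0598
[[-0.764  0.636  0.108]
 [-0.08   0.072 -0.994]
 [-0.64  -0.768 -0.004]] [-0.61 -0.    2.39  1.18  0.47 -0.15]
```

View pics/w9.png

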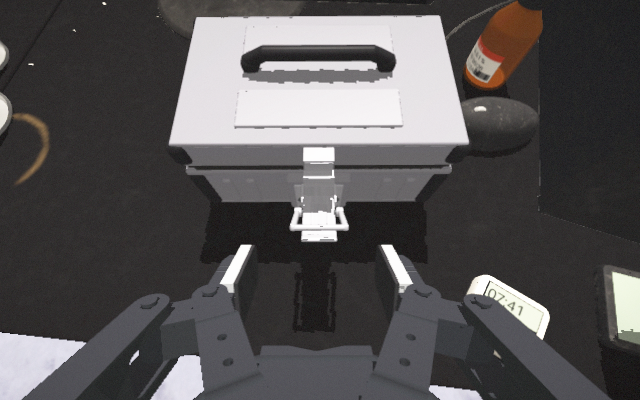

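Run:
```python
import cv2
a=cv2.imread("pics/w9.png")[135:255,240:400];cv2.imwrite("pics/w9c.png",cv2.resize(a,None,fx=5,fy=5,interpolation=cv2.INTER_CUBIC))
import pickle
from H import *
from fit2 import bar,pts
o,c=pickle.load(open("w9.pkl","rb"));E=wristE(c,o)
for q in ([.5753,-.0083,.1075,2.0265,2.6241],[.575,-.0079,.1083,1.86,2.463]):
  print((proj(c,case2w(q[:3],pts(q)),E)-[240,135]+.5)*5-.5)
  print((proj(c,case2w(q[:3],[(-.065,0,.108),(-.086,0,.103),(-.0905,0,.103),(-.0785,0,.106)]),E)-[240,135]+.5)*5-.5)
```

```text
[[543.50121933 452.80706356]
 [249.30501253 453.08331461]
 [501.91556159 372.79737413]
 [287.75574774 373.04883261]]
[[395.08990657  31.02738309]
 [395.40888086 182.93349722]
 [395.50949243 212.55349556]
 [395.32687121 123.57033362]]
[[539.51351004 467.01287965]
 [247.98372532 467.49880707]
 [498.85766094 383.54384054]
 [286.2430977  383.94643372]]
[[392.35745185  32.60126252]
 [392.75407568 184.60524386]
 [392.85876115 214.2536195 ]
 [392.62938328 125.21322333]]
```

View pics/w9c.png

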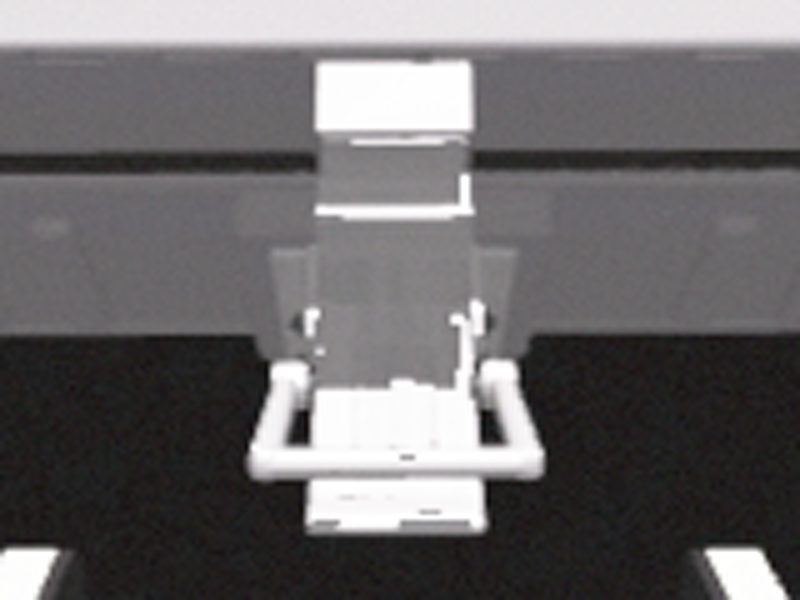

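Request:
carry_out:
  deltas: [60,0,15,0,0,0,0,60,0,30,0,0,0,0,60,-1,45,0.3,0,0,0,60,-1,55,0.5,0,0,0,60,-1,60,0.5,0,0,0,60,-1,60,0.5,0,0,0]

```text
time: 12.55
eef_pos: [0.4677, -0.0187, 0.0826]
tool_rot: [0.204, 0.68, -0.649, 0.276]
ft_force: [0.1, -0.4, 0.4]
width: 0.0601
```

```bash
python3 -c "
from plan import *
now()"; python3 look.py w10
```

```text
t 12.55 case [-107.9    0.8   82.6] tilt 39.7 zaxis [ 0.003 -1.    -0.007] F [ 0.1 -0.4  0.4] w 60.1 q [-0.51  0.22  2.33  1.56  0.39 -0.49]
12.55 [ 0.4677 -0.0187  0.0826] [ 0.1 -0.4  0.4] 0.0601
[[-0.765  0.634  0.111]
 [-0.081  0.076 -0.994]
 [-0.639 -0.769 -0.007]] [-0.51  0.22  2.33  1.56  0.39 -0.49]
```

View pics/w10.png

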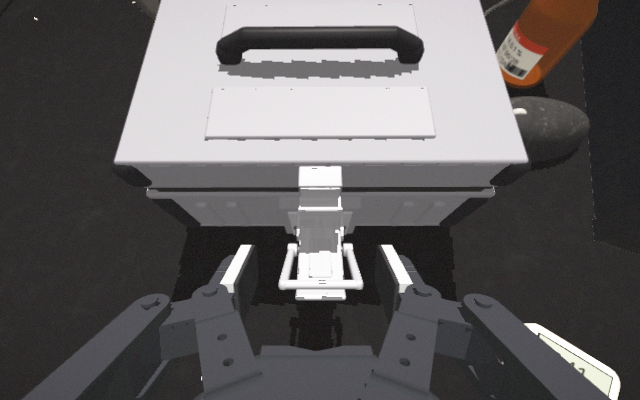

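Request:
carry_out:
  deltas: [44,0,0,0,0,0,0,34,0,0,0,0,0,0,30,0,0,0,0,0,0,30,0,0,0,0,0,0]
  grip_force: 20

```text
time: 13.0
eef_pos: [0.4669, -0.0204, 0.0829]
tool_rot: [0.205, 0.678, -0.65, 0.275]
ft_force: [-5.3, -6.8, 3.5]
width: 0.0365
```

```bash
python3 -c "
from plan import *
now()"; python3 look.py w11 220 150 420 310
```

```text
t 13.0 case [-108.8   -0.7   82.9] tilt 39.7 zaxis [-0.001 -1.    -0.004] F [-5.3 -6.8  3.5] w 36.5 q [-0.51  0.21  2.33  1.56  0.38 -0.49]
13.0 [ 0.4669 -0.0204  0.0829] [-5.3 -6.8  3.5] 0.0365
[[-0.765  0.635  0.107]
 [-0.08   0.071 -0.994]
 [-0.639 -0.769 -0.004]] [-0.51  0.21  2.33  1.56  0.38 -0.49]
scale 3
```

View pics/w11c.png

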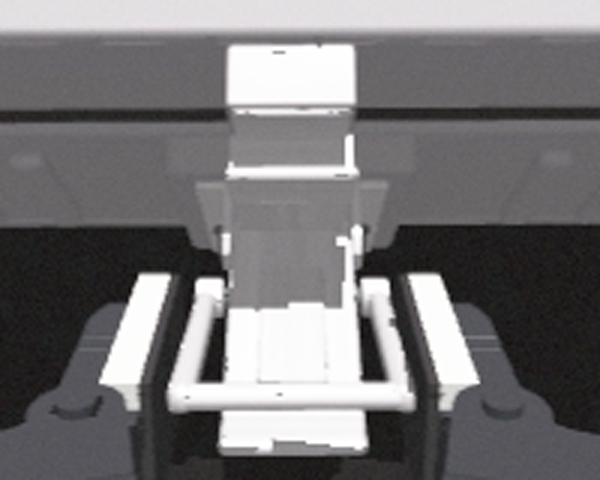

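```bash
cat > link.py <<'E'
import numpy as np
PIN=np.array([-87.,62.])
def ang(b):
    v=np.array(b)-PIN;D=np.hypot(*v);u=v/D;a=(14**2-43.5**2+D*D)/(2*D);h=np.sqrt(max(14**2-a*a,0))
    pv=PIN+a*u+h*np.array([-u[1],u[0]])   # cross>0
    d=pv-PIN;lev=np.arctan2(-d[0],-d[1])+.07
    l=np.array(b)-pv;lean=np.arctan2(-l[0],l[1])
    return lev,np.degrees(lean),D
def tcp(b,tilt,k=25.9,m=1.1):
    t=np.radians(tilt);d=np.array([np.sin(t),-np.cos(t)]);n=np.array([np.cos(t),np.sin(t)])
    return np.array(b)+k*d-m*n
E
python3 - <<'E'
from link import *; from plan import *
tg=[]
for b in [(-124.5,103.5),(-121,106),(-116,109),(-110,111),(-104,112),(-98,112),(-92,112),(-87,111),(-83.5,110),(-83,106),(-83,102),(-83,97.5)]:
    l,le,D=ang(b);t=le+5.5;p=tcp(b,t);print(b,round(l,2),round(le,1),round(D,1),np.round(p,1));tg.append((p[0],0,p[1],t))
now();plan([tuple(np.round(g,1)) for g in tg])
E
```

```text
(-124.5, 103.5) 2.06 34.6 55.9 [-108.7   83. ]
(-121, 106) 2.09 29.5 55.6 [-107.    84.2]
(-116, 109) 2.15 22.7 55.2 [-104.7   85.7]
(-110, 111) 2.15 14.4 54.1 [-102.2   86.3]
(-104, 112) 2.14 6.3 52.8 [-99.8  86.4]
(-98, 112) 2.13 -1.8 51.2 [-97.4  86.1]
(-92, 112) 2.17 -9.4 50.2 [-94.8  86.2]
(-87, 111) 2.18 -16.0 49.0 [-92.8  85.7]
(-83.5, 110) 2.19 -20.8 48.1 [-91.4  85.3]
(-83, 106) 1.94 -23.5 44.2 [-92.1  81.7]
(-83, 102) 1.67 -24.4 40.2 [-92.4  77.9]
(-83, 97.5) 1.32 -23.4 35.7 [-92.   73.2]
t 13.05 case [-108.8   -0.7   82.9] tilt 39.7 zaxis [-0.001 -1.    -0.004] F [-4.3 -6.7  2.8] w 36.5 q [-0.51  0.21  2.33  1.56  0.38 -0.49]
(np.float64(-108.7), np.float64(0.0), np.float64(83.0), np.float64(40.1)) [-0.1 -0.  -0.7] [ 0.1 -0.2  0.4]
(np.float64(-107.0), np.float64(0.0), np.float64(84.2), np.float64(35.0)) [-2.2  0.2 -0.7] [ 0.1 -0.2 -4.7]
(np.float64(-104.7), np.float64(0.0), np.float64(85.7), np.float64(28.2)) [-4.9  0.5 -0.7] [  0.1  -0.2 -11.5]
(np.float64(-102.2), np.float64(0.0), np.float64(86.3), np.float64(19.9)) [-7.2  1.6 -0.7] [  0.1  -0.2 -19.8]
(np.float64(-99.8
[... 181 characters left out ...]
.7] [  0.2  -0.2 -36. ]
(np.float64(-94.8), np.float64(0.0), np.float64(86.2), np.float64(-3.9)) [-12.8   6.4  -0.7] [  0.2  -0.1 -43.6]
(np.float64(-92.8), np.float64(0.0), np.float64(85.7), np.float64(-10.5)) [-14.1   8.1  -0.7] [  0.2  -0.1 -50.2]
(np.float64(-91.4), np.float64(0.0), np.float64(85.3), np.float64(-15.3)) [-14.9   9.3  -0.7] [  0.2  -0.1 -55. ]
(np.float64(-92.1), np.float64(0.0), np.float64(81.7), np.float64(-18.0)) [-12.   11.6  -0.7] [  0.2  -0.1 -57.7]
(np.float64(-92.4), np.float64(0.0), np.float64(77.9), np.float64(-18.9)) [-9.4 14.3 -0.7] [  0.2  -0.1 -58.6]
(np.float64(-92.0), np.float64(0.0), np.float64(73.2), np.float64(-17.9)) [-6.7 18.2 -0.7] [  0.2  -0.1 -57.6]
```

Request:
carry_out:
  deltas: [30,0,0,1,0,0,0,30,-1,0,1.2,0,0,-2.3,30,-2.2,0.2,1.2,0,0,-4.7,30,-3.5,0.3,1.2,0,0,-8,30,-4.9,0.5,1.2,0,0,-11.5]

```text
time: 13.55
eef_pos: [0.4705, -0.0202, 0.0849]
tool_rot: [0.142, 0.695, -0.671, 0.216]
ft_force: [-2.1, -3.7, -2.4]
width: 0.0366
```

```bash
python3 -c "
from plan import *
now()"; python3 look.py w12 220 150 420 310
```

```text
t 13.55 case [-105.2   -0.9   84.9] tilt 29.3 zaxis [ 0.001 -1.    -0.006] F [-2.1 -3.7 -2.4] w 36.6 q [-0.44  0.21  2.2   0.77  0.39  0.35]
13.55 [ 0.4705 -0.0202  0.0849] [-2.1 -3.7 -2.4] 0.0366
[[-0.867  0.486  0.109]
 [-0.092  0.059 -0.994]
 [-0.49  -0.872 -0.006]] [-0.44  0.21  2.2   0.77  0.39  0.35]
scale 3
```

View pics/w12c.png

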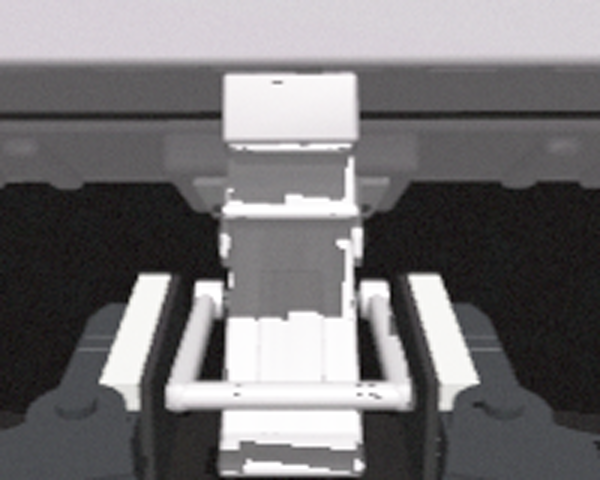

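Run:
```python
from link import *; from plan import *
b0=(-116,109);t0=ang(b0)[1]+5.5;p0=tcp(b0,t0)
cmd=(case2w(P,np.array([p0[0],0,p0[1]])/1000)[0],Rt(t0))
tg=[]
for b in [(-112,110.5),(-107,111.5),(-102,112),(-97,112),(-92,112),(-87,111),(-84,110)]:
    l,le,D=ang(b);t=le+5.5;p=tcp(b,t);tg.append((p[0],0,p[1],t))
plan([tuple(np.round(g,1)) for g in tg],cmd)
```

```text
(np.float64(-103.0), np.float64(0.0), np.float64(86.2), np.float64(22.7)) [-1.8  0.3  0. ] [ 0.   0.  -5.5]
(np.float64(-101.1), np.float64(0.0), np.float64(86.3), np.float64(15.7)) [-3.5  1.1  0. ] [  0.    0.  -12.5]
(np.float64(-99.0), np.float64(0.0), np.float64(86.2), np.float64(9.0)) [-5.3  2.2  0. ] [ -0.    0.  -19.2]
(np.float64(-97.0), np.float64(0.0), np.float64(86.1), np.float64(2.4)) [-7.   3.3 -0. ] [ -0.    0.  -25.8]
(np.float64(-94.8), np.float64(0.0), np.float64(86.2), np.float64(-3.9)) [-9.   4.2  0. ] [ -0.    0.  -32.1]
(np.float64(-92.8), np.float64(0.0), np.float64(85.7), np.float64(-10.5)) [-10.5   5.6  -0. ] [ -0.    0.  -38.7]
(np.float64(-91.6), np.float64(0.0), np.float64(85.2), np.float64(-14.7)) [-11.3   6.6   0. ] [ -0.   -0.  -42.9]
```

Request:
carry_out:
  deltas: [30,-1.8,0.3,0.5,0,0,-5.5,30,-3.5,1.1,0.7,0,0,-12.5,30,-5.3,2.2,0.7,0,0,-19.2,30,-7,3.3,0.7,0,0,-25.8,30,-9,4.2,0.7,0,0,-32,30,-9,4.2,0.7,0,0,-32]

```text
time: 14.2
eef_pos: [0.4819, -0.0189, 0.0858]
tool_rot: [-0.057, 0.708, -0.704, 0.024]
ft_force: [-3.6, -9.5, 5.3]
width: 0.0362
```

```bash
python3 -c "
from plan import *
now()"; python3 look.py w13 220 100 420 300; python3 ph.py s13 scene 270 160 370 240
```

```text
t 14.2 case [-93.7  -0.9  85.8] tilt -2.6 zaxis [ 0.006 -1.    -0.009] F [-3.6 -9.5  5.3] w 36.2 q [-0.28  0.42  1.77 -0.01  1.    1.18]
14.2 [ 0.4819 -0.0189  0.0858] [-3.6 -9.5  5.3] 0.0362
[[-0.992 -0.046  0.114]
 [-0.115  0.004 -0.993]
 [ 0.046 -0.999 -0.009]] [-0.28  0.42  1.77 -0.01  1.    1.18]
scale 3
scale 7
14.3 [ 0.4814 -0.019   0.0858] [ 1.8 -6.2  1.2]
```

View pics/w13c.png

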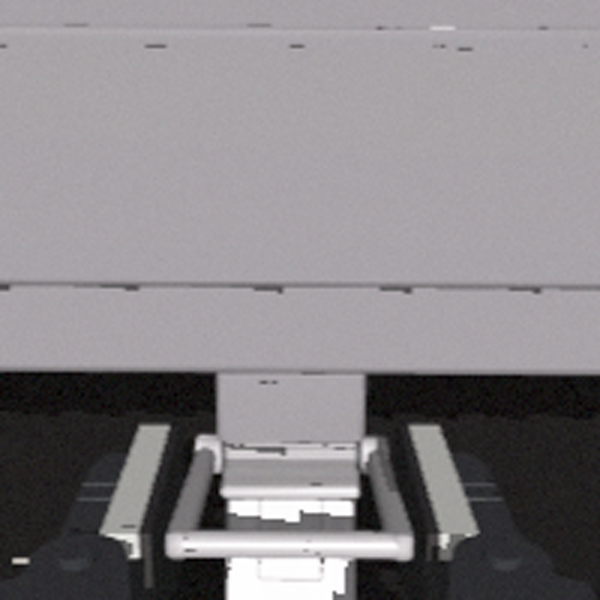

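View pics/s13.png

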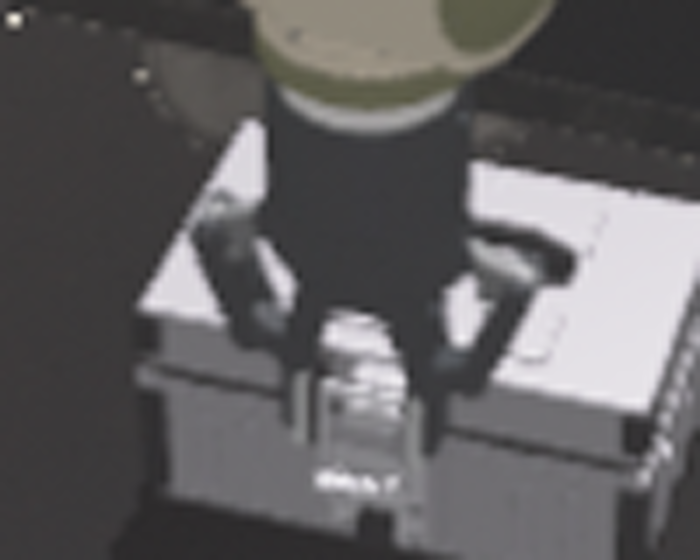

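Run:
```python
from link import *; from plan import *
b0=(-92,112);t0=ang(b0)[1]+5.5;p0=tcp(b0,t0)
cmd=(case2w(P,np.array([p0[0],0,p0[1]])/1000)[0],Rt(t0))
tg=[]
for b in [(-89,112),(-86,111.5),(-84,111),(-82,110.5),(-81.5,108),(-81.5,105),(-81.5,102),(-81.5,99),(-82,97)]:
    l,le,D=ang(b);t=le+5.5;p=tcp(b,t);tg.append((p[0],0,p[1],t))
plan([tuple(map(float,np.round(g,1))) for g in tg],cmd)
import pickle
o,c=pickle.load(open("w13.pkl","rb"));E=wristE(c,o)
g=lambda X:np.round((proj(c,case2w(P,X),E)-[220,100]+.5)*3-.5)
print(g([(-.092,.0185,.112),(-.092,-.0185,.112),(-.065,0,.108),(-.086,0,.103),(-.0905,0,.103),(-.0785,0,.106)]))
```

```text
(-93.5, 0.0, 86.5, -7.5) [-1.3 -0.4 -0. ] [ 0.  -0.  -3.6]
(-92.2, 0.0, 86.3, -11.3) [-2.6 -0.2 -0. ] [ 0.  -0.  -7.4]
(-91.3, 0.0, 86.1, -14.0) [-3.5 -0.1 -0. ] [ -0.   -0.  -10.1]
(-90.4, 0.0, 86.0, -16.6) [-4.4 -0.1 -0. ] [ -0.    0.  -12.7]
(-90.9, 0.0, 83.9, -18.9) [-4.1  2.1 -0. ] [ -0.  -0. -15.]
(-91.5, 0.0, 81.1, -20.3) [-3.7  4.9  0. ] [  0.    0.  -16.4]
(-91.8, 0.0, 78.2, -21.1) [-3.6  7.8  0. ] [  0.   -0.  -17.2]
(-91.8, 0.0, 75.2, -20.9) [-3.8 10.8  0. ] [  0.  -0. -17.]
(-91.6, 0.0, 72.9, -19.3) [-4.1 13.1  0. ] [  0.   -0.  -15.4]
[[162. 551.]
 [416. 554.]
 [290. 372.]
 [290. 484.]
 [289. 509.]
 [290. 450.]]
```

Request:
carry_out:
  deltas: [30,-1.3,-0.4,0.8,0,0,-3.6,30,-2.8,-0.2,0.8,0,0,-7.4,30,-4,-0.1,0.8,0,0,-10.3,30,-5.2,-0.1,0.8,0,0,-13.2,30,-5.2,-0.1,0.8,0,0,-13.2]

```text
time: 14.8
eef_pos: [0.4858, -0.0186, 0.0849]
tool_rot: [0.137, -0.698, 0.701, 0.057]
ft_force: [-0.7, -3.8, 0.7]
width: 0.0365
```

```bash
python3 -c "
from plan import *
now()"; python3 look.py w14 220 150 420 310; python3 ph.py s14 scene 270 160 370 240
```

```text
t 14.8 case [-89.8  -1.   84.9] tilt -15.8 zaxis [ 0.005 -1.    -0.011] F [-0.7 -3.8  0.7] w 36.5 q [-0.24  0.55  1.59 -0.09  1.27  1.26]
14.8 [ 0.4858 -0.0186  0.0849] [-0.7 -3.8  0.7] 0.0365
[[-0.956 -0.271  0.113]
 [-0.112 -0.02  -0.994]
 [ 0.271 -0.962 -0.011]] [-0.24  0.55  1.59 -0.09  1.27  1.26]
scale 3
scale 7
14.9 [ 0.4855 -0.0186  0.0851] [ 0.5 -3.3 -4.2]
```

View pics/w14c.png

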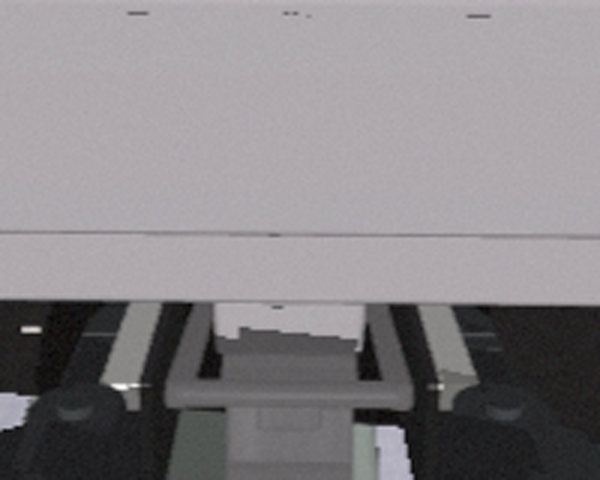

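View pics/s14.png

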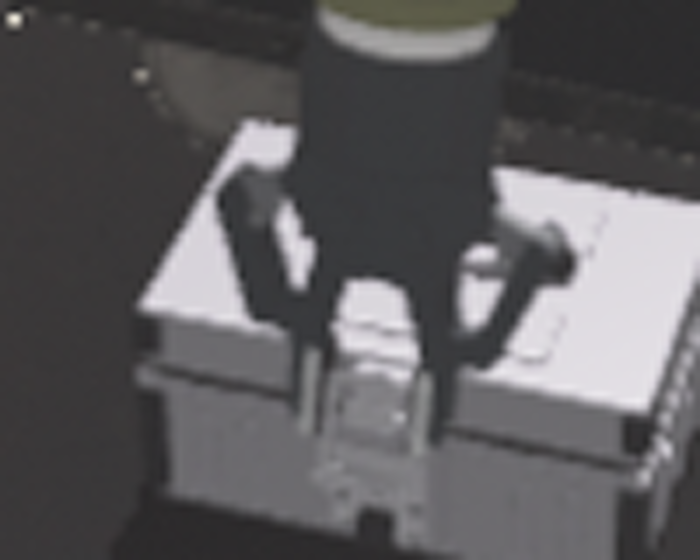

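Run:
```python
from link import *; from plan import *
import pickle
o,c=pickle.load(open("w14.pkl","rb"));E=wristE(c,o)
g=lambda X:np.round((proj(c,case2w(P,X),E)-[220,150]+.5)*3-.5)
p=np.array([-89.8,84.9]);t=np.radians(-15.8);d=np.array([np.sin(t),-np.cos(t)]);n=np.array([np.cos(t),np.sin(t)])
b=p-25.9*d+1.1*n;print(b)
print("bar",g([(b[0]/1e3,.0185,b[1]/1e3)]),"lid",g([(-.065,0,.108)]),"bossfront",g([(-.077,0,.106),(-.0785,0,.106)]),"lip",g([(-.086,0,.103),(-.0845,0,.103),(-.0905,0,.103)]),"seat",g([(-.084,0,.097)]))
```

```text
[-81.68950181 109.52193776]
bar [[161. 398.]] lid [[288. 307.]] bossfront [[288. 358.]
 [288. 366.]] lip [[288. 386.]
 [288. 379.]
 [288. 406.]] seat [[289. 348.]]
```

Run:
```python
from link import *; from plan import *
b0=(-81.7,109.5);t0=-15.8;p0=tcp(b0,t0)
cmd=(case2w(P,np.array([p0[0],0,p0[1]])/1000)[0],Rt(t0))
tg=[]
for b in [(-81.3,107.5),(-81,105.5),(-81,103.5),(-81,101.5),(-81,99.5),(-81.5,97.5),(-82,96)]:
    l,le,D=ang(b);t=le+5.5;p=tcp(b,t);print(l);tg.append((p[0],0,p[1],t))
plan([tuple(map(float,np.round(g,1))) for g in tg],cmd)
```

```text
2.0875556423605004
1.9676902480068383
1.8372115192383378
1.7020326992038786
1.558253102403978
1.3792889078246817
1.2217446098741076
(-90.9, 0.0, 83.4, -19.4) [0.6 1.7 0. ] [-0.  -0.  -3.6]
(-91.2, 0.0, 81.7, -20.8) [0.5 3.4 0. ] [-0.  0. -5.]
(-91.5, 0.0, 79.8, -21.5) [0.2 5.3 0. ] [-0.   0.  -5.7]
(-91.7, 0.0, 77.9, -21.8) [-0.1  7.2  0. ] [-0. -0. -6.]
(-91.6, 0.0, 75.9, -21.8) [-0.7  9.1  0. ] [-0. -0. -6.]
(-91.6, 0.0, 73.6, -20.4) [-1.3 11.3  0. ] [-0.   0.  -4.6]
(-91.3, 0.0, 71.8, -18.6) [-2.1 13.  -0. ] [ 0.   0.  -2.8]
```

Request:
carry_out:
  deltas: [30,0.5,1.7,0.5,0,0,-3.6,30,0.5,3.4,0.5,0,0,-5,30,0.2,5.3,0.5,0,0,-5.7,30,0.2,5.3,0.5,0,0,-5.7]

```text
time: 15.3
eef_pos: [0.4846, -0.0189, 0.0803]
tool_rot: [0.17, -0.69, 0.697, 0.091]
ft_force: [4.0, 1.4, -0.0]
width: 0.0365
```

```bash
python3 -c "
from plan import *
now()"; python3 look.py w15 220 150 420 310
```

```text
t 15.3 case [-91.   -1.2  80.3] tilt -21.3 zaxis [ 0.004 -1.    -0.011] F [ 4.   1.4 -0. ] w 36.5 q [-0.22  0.6   1.53 -0.11  1.37  1.28]
15.3 [ 0.4846 -0.0189  0.0803] [ 4.   1.4 -0. ] 0.0365
[[-0.925 -0.362  0.112]
 [-0.108 -0.031 -0.994]
 [ 0.364 -0.932 -0.011]] [-0.22  0.6   1.53 -0.11  1.37  1.28]
scale 3
```

View pics/w15c.png

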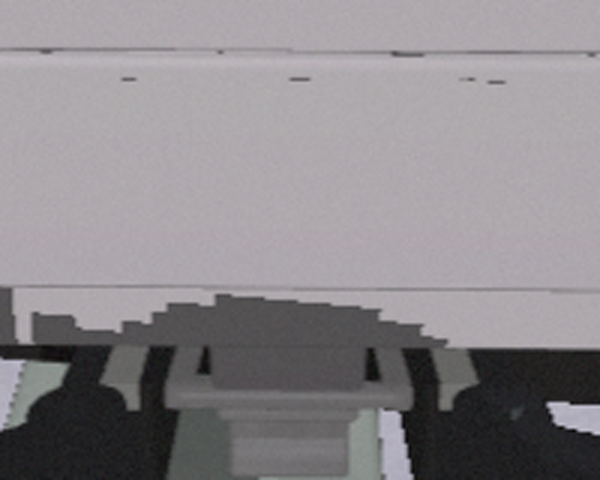

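Request:
carry_out:
  deltas: [30,-0.3,1.9,0.3,0,0,-0.3,30,-0.9,3.8,0.3,0,0,-0.3,30,-1.3,5,0.3,0,0,0.5,30,-1.3,5,0.3,0,0,0.5]

```text
time: 15.75
eef_pos: [0.484, -0.019, 0.0754]
tool_rot: [0.167, -0.691, 0.698, 0.088]
ft_force: [5.0, 3.6, 0.7]
width: 0.0365
```

```bash
python3 -c "
from plan import *
now()"; python3 look.py w16 220 150 420 310; python3 ph.py s16 scene 270 160 370 240
```

```text
t 15.75 case [-91.7  -1.2  75.4] tilt -20.8 zaxis [ 0.004 -1.    -0.011] F [5.  3.6 0.7] w 36.5 q [-0.22  0.61  1.54 -0.11  1.35  1.28]
15.75 [ 0.484  -0.019   0.0754] [5.  3.6 0.7] 0.0365
[[-0.929 -0.354  0.112]
 [-0.108 -0.03  -0.994]
 [ 0.355 -0.935 -0.011]] [-0.22  0.61  1.54 -0.11  1.35  1.28]
scale 3
scale 7
15.85 [ 0.484  -0.019   0.0754] [5.8 4.  0.5]
```

View pics/w16c.png

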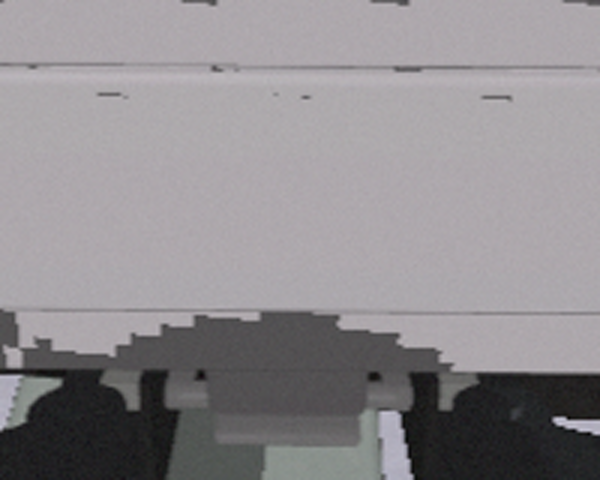

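View pics/s16.png

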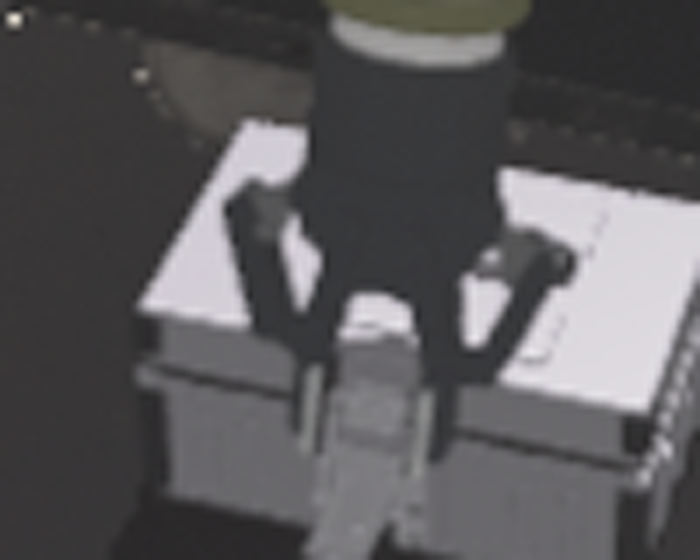

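Request:
carry_out:
  deltas: [30,0,1,-0.4,0,0,0.7,30,0,2,-0.4,0,0,1.5,30,0,2,-0.4,0,0,1.5]

```text
time: 16.15
eef_pos: [0.4838, -0.019, 0.0739]
tool_rot: [0.157, -0.693, 0.699, 0.078]
ft_force: [6.8, 2.6, 2.7]
width: 0.0363
```

```bash
python3 -c "
from plan import *
now()"
```

```text
t 16.15 case [-91.8  -1.2  73.9] tilt -19.2 zaxis [ 0.004 -1.    -0.01 ] F [6.8 2.6 2.7] w 36.3 q [-0.23  0.59  1.56 -0.1   1.31  1.27]
```

Request:
carry_out:
  deltas: [30,-0.6,0.7,-0.5,0,0,0,30,-0.6,1,-0.5,0,0,0.5,30,-0.6,1,-0.5,0,0,0.5]

```text
time: 16.45
eef_pos: [0.4841, -0.0189, 0.0729]
tool_rot: [0.154, -0.693, 0.7, 0.075]
ft_force: [6.3, 0.4, 3.5]
width: 0.0362
```

```bash
python3 -c "
from plan import *
now()";python3 look.py w17 220 150 420 310
```

```text
t 16.45 case [-91.6  -1.1  72.9] tilt -18.7 zaxis [ 0.004 -1.    -0.009] F [6.3 0.4 3.5] w 36.2 q [-0.23  0.59  1.57 -0.1   1.3   1.27]
16.45 [ 0.4841 -0.0189  0.0729] [6.3 0.4 3.5] 0.0362
[[-0.941 -0.32   0.112]
 [-0.109 -0.027 -0.994]
 [ 0.321 -0.947 -0.009]] [-0.23  0.59  1.57 -0.1   1.3   1.27]
scale 3
```

View pics/w17c.png

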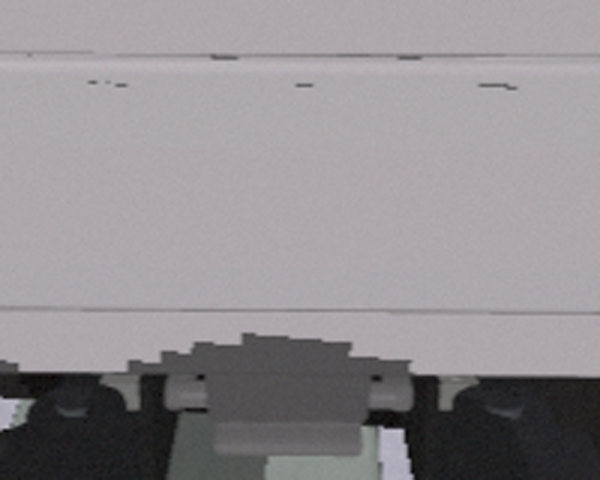

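Request:
carry_out:
  deltas: [45,0,0,0,0,0,0,55,0,0,0,0,0,0,60,0,0,0,0,0,0]

```text
time: 16.8
eef_pos: [0.4825, -0.0187, 0.0719]
tool_rot: [0.157, -0.693, 0.699, 0.077]
ft_force: [0.1, -1.0, 0.4]
width: 0.0602
```

```bash
python3 -c "
from plan import *
now()";python3 look.py w18 220 150 420 310
```

```text
t 16.8 case [-93.1  -0.7  71.9] tilt -19.0 zaxis [ 0.004 -1.    -0.01 ] F [ 0.1 -1.   0.4] w 60.2 q [-0.23  0.59  1.57 -0.1   1.3   1.27]
16.8 [ 0.4825 -0.0187  0.0719] [ 0.1 -1.   0.4] 0.0602
[[-0.939 -0.325  0.112]
 [-0.109 -0.027 -0.994]
 [ 0.326 -0.945 -0.01 ]] [-0.23  0.59  1.57 -0.1   1.3   1.27]
scale 3
```

View pics/w18c.png

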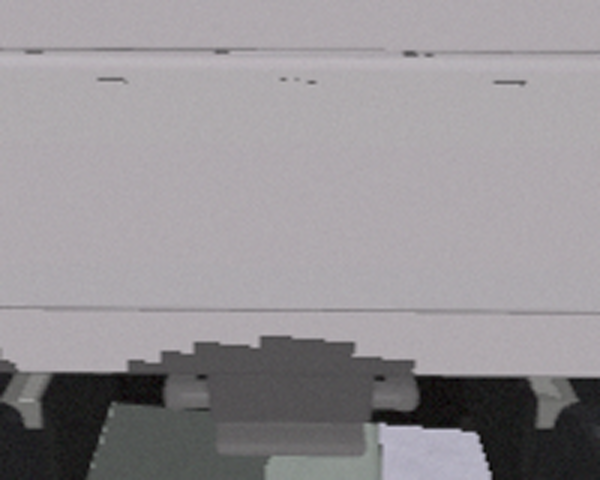

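```bash
python3 -c "
from plan import *
now();plan([(-94,-.7,85,-15),(-102,-.7,100,-7),(-115,-.7,120,1),(-130,-.7,130,9),(-140,-.7,130,17),(-150,-.7,130,25),(-155,-.7,130,30)])"
```

```text
t 16.85 case [-92.9  -0.8  72. ] tilt -19.0 zaxis [ 0.004 -1.    -0.01 ] F [-0.2 -0.5 -0.3] w 59.9 q [-0.23  0.59  1.57 -0.1   1.3   1.27]
(-94, -0.7, 85, -15) [  5.2 -12.   -0.2] [0.5 0.4 4. ]
(-102, -0.7, 100, -7) [ 17.7 -23.5  -0.4] [ 0.5  0.3 12. ]
(-115, -0.7, 120, 1) [ 36.5 -38.2  -0.6] [ 0.5  0.3 20. ]
(-130, -0.7, 130, 9) [ 53.9 -42.8  -0.8] [ 0.6  0.3 28. ]
(-140, -0.7, 130, 17) [ 63.4 -39.5  -0.8] [ 0.6  0.2 36. ]
(-150, -0.7, 130, 25) [ 72.8 -36.3  -0.9] [ 0.6  0.2 44. ]
(-155, -0.7, 130, 30) [ 77.6 -34.6  -0.9] [ 0.6  0.2 49. ]
```

Request:
carry_out:
  deltas: [60,2.5,-6,-0.2,0,0,2,60,5,-12,-0.2,0.5,0.4,4,60,18,-23,-0.4,0.5,0.3,12,60,36,-38,-0.6,0.5,0.3,20,60,54,-43,-0.8,0.6,0.3,28,20,63,-39,-0.8,0.6,0.2,36,0,73,-36,-0.9,0.6,0.2,44,0,78,-34,-0.9,0.6,0.2,49,0,78,-34,-0.9,0.6,0.2,49,0,78,-34,-0.9,0.6,0.2,49]

```text
time: 17.85
eef_pos: [0.42, -0.0256, 0.1301]
tool_rot: [0.147, 0.691, -0.673, 0.22]
ft_force: [-0.5, 0.0, 0.3]
width: -0.0001
```

```bash
python3 -c "
from plan import *
now()";python3 look.py w19 220 100 420 250
```

```text
t 17.85 case [-156.    -0.8  130.1] tilt 30.1 zaxis [-0.002 -1.     0.001] F [-0.5  0.   0.3] w -0.1 q [-0.54 -0.01  2.29  0.65  0.52  0.41]
17.85 [ 0.42   -0.0256  0.1301] [-0.5  0.   0.3] -0.0001
[[-0.86   0.499  0.106]
 [-0.092  0.052 -0.994]
 [-0.502 -0.865  0.001]] [-0.54 -0.01  2.29  0.65  0.52  0.41]
scale 4
```

View pics/w19c.png

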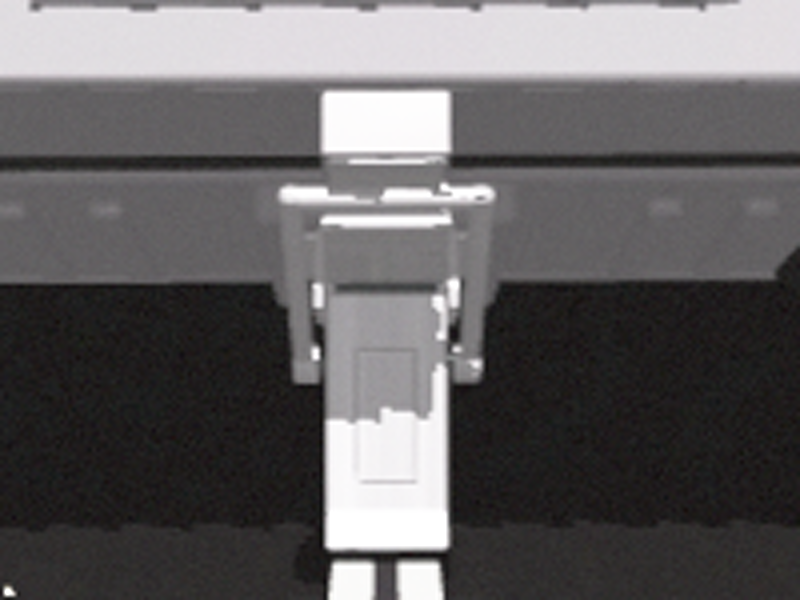

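```bash
cat > push.py <<'E'
from plan import *
PIN=np.array([-87.,62.])
def tcpL(th,r,tilt=30,gap=0.):
    t=np.radians(tilt);n=np.array([np.cos(t),np.sin(t)]);u=np.array([-np.sin(th),-np.cos(th)]);w=np.array([-np.cos(th),np.sin(th)])
    return PIN+r*u+(4.5+11*abs(n@w)+gap)*w
if __name__=="__main__":
    import pickle
    o,c=pickle.load(open("w19.pkl","rb"));E=wristE(c,o)
    for th in (1.1,1.2,1.3,1.4,1.5):
        u=np.array([-np.sin(th),-np.cos(th)]);w=np.array([-np.cos(th),np.sin(th)]);q=[PIN+50*u+4.5*w,PIN+50*u+1.5*w]
        print(th,[np.round((proj(c,case2w(P,[(a[0]/1e3,-.0008,a[1]/1e3)]),E)[0]-[220,100]+.5)*4-.5) for a in q])
    print((proj(c,case2w(P,[(-.065,0,.108),(-.084,.0185,.097)]),E)-[220,100]+.5)*4-.5)
    tg=[]
    for th,r,g in [(1.45,40,25),(1.35,40,6),(1.3,40,0),(1.2,40,0),(1.1,40,0),(1,41,0),(.9,41,0),(.8,42,0),(.7,42,0),(.6,43,0),(.5,43,0),(.4,43,0),(.3,44,0),(.2,44,0),(.1,44,0)]:
        p=tcpL(th,r,gap=g);tg.append((round(p[0],1),-.8,round(p[1],1),30))
    plan(tg)
E
python3 push.py
```

```text
1.1 [array([390., 529.]), array([390., 524.])]
1.2 [array([390., 534.]), array([390., 531.])]
1.3 [array([390., 537.]), array([390., 535.])]
1.4 [array([390., 538.]), array([390., 537.])]
1.5 [array([390., 536.]), array([390., 536.])]
[[385.12386985  68.29414826]
 [277.10230352 201.82007047]]
(np.float64(-130.8), -0.8, np.float64(90.7), 30) [-1.4 46.6 -0.3] [-0.1 -0.  -0.1]
(np.float64(-129.0), -0.8, np.float64(66.7), 30) [ 9.1 68.3 -0.3] [-0.1 -0.  -0.1]
(np.float64(-127.5), -0.8, np.float64(58.3), 30) [12.  76.3 -0.3] [-0.1 -0.  -0.1]
(np.float64(-126.5), -0.8, np.float64(53.3), 30) [13.6 81.1 -0.3] [-0.1 -0.  -0.1]
(np.float64(-125.0), -0.8, np.float64(48.4), 30) [14.8 86.1 -0.4] [-0.1 -0.  -0.1]
(np.float64(-124.2), -0.8, np.float64(44.1), 30) [16.2 90.2 -0.4] [-0.1 -0.  -0.1]
(np.float64(-122.9), -0.8, np.float64(41.3), 30) [16.5 93.3 -0.4] [-0.1 -0.  -0.1]
(np.float64(-122.1), -0.8, np.float64(37.9), 30) [17.5 96.7 -0.4] [-0.1 -0.  -0.1]
(np.float64(-120.4), -0.8, np.float64(35.2), 30) [17.4 99.8 -0.4] [-0.1 -0.  -0.1]
(np.float64(-118.9), -0.8, np.float64(31.7), 30) [ 17.9 103.6  -0.4] [-0.1 -0.  -0.1]
(np.float64(-116.6), -0.8, np.float64(29.2), 30) [ 17.1 106.9  -0.4] [-0.1 -0.  -0.1]
(np.float64(-114.0), -0.8, np.float64(26.7), 30) [ 16.2 110.4  -0.4] [-0.1 -0.  -0.1]
(np.float64(-111.4), -0.8, np.float64(23.5), 30) [ 15.5 114.5  -0.4] [-0.1 -0.  -0.1]
(np.float64(-108.2), -0.8, np.float64(21.4), 30) [ 13.8 117.9  -0.4] [-0.1 -0.  -0.1]
(np.float64(-104.8), -0.8, np.float64(19.6), 30) [ 11.8 121.2  -0.4] [-0.1 -0.  -0.1]
```

Request:
carry_out:
  deltas: [0,-1,25,-0.3,0,0,0,0,-1.4,46,-0.3,0,0,0,0,4,57,-0.3,0,0,0,0,9,68,-0.3,0,0,0,0,10.5,72,-0.3,0,0,0,0,10.5,72,-0.3,0,0,0]

```text
time: 18.5
eef_pos: [0.4478, -0.022, 0.0618]
tool_rot: [0.146, 0.692, -0.672, 0.22]
ft_force: [0.4, 0.0, -0.1]
width: -0.0001
```

Request:
carry_out:
  deltas: [0,1.5,4,0,0,0,0,0,2.4,6.5,0,0,0,0,0,3.1,9,0,0,0,0,0,3.1,9,0,0,0,0]

```text
time: 18.9
eef_pos: [0.4497, -0.0221, 0.053]
tool_rot: [0.146, 0.692, -0.672, 0.22]
ft_force: [1.2, -0.5, 1.3]
width: -0.0001
```

```bash
python3 -c "
from plan import *
now()";python3 look.py w20 220 100 420 250; python3 ph.py s20 scene 270 160 370 240
```

```text
t 18.9 case [-126.1   -0.6   53. ] tilt 30.1 zaxis [-0.001 -1.     0.   ] F [ 1.2 -0.5  1.3] w -0.1 q [-0.48  0.26  2.29  1.11  0.31 -0.04]
18.9 [ 0.4497 -0.0221  0.053 ] [ 1.2 -0.5  1.3] -0.0001
[[-0.86   0.498  0.108]
 [-0.093  0.054 -0.994]
 [-0.501 -0.865  0.   ]] [-0.48  0.26  2.29  1.11  0.31 -0.04]
scale 4
scale 7
19.0 [ 0.4495 -0.0221  0.053 ] [0.2 0.2 1.2]
```

View pics/w20c.png

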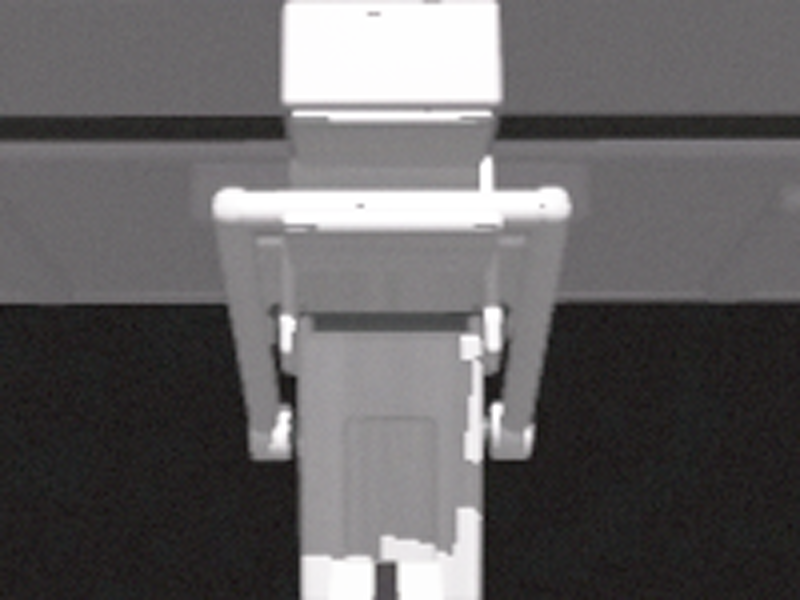

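View pics/s20.png

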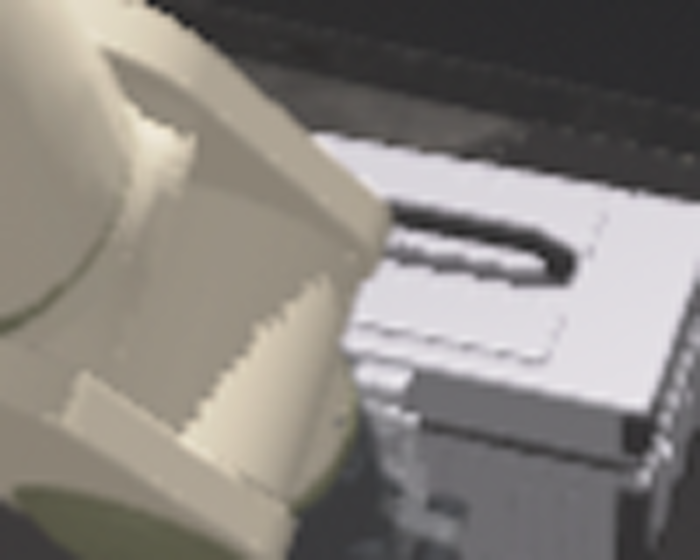

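Request:
carry_out:
  deltas: [0,0.6,2.5,0,0,0,0,0,1.2,5,0,0,0,0,0,1.9,7,0,0,0,0,0,2.6,9.1,0,0,0,0]

```text
time: 19.4
eef_pos: [0.4528, -0.0219, 0.0443]
tool_rot: [0.147, 0.692, -0.672, 0.221]
ft_force: [4.2, 3.2, 9.9]
width: 0.0001
```

Request:
carry_out:
  deltas: [0,0.2,1.5,0,0,0,0,0,0.3,3.1,0,0,0,0]

```text
time: 19.6
eef_pos: [0.4541, -0.0218, 0.0416]
tool_rot: [0.147, 0.691, -0.672, 0.221]
ft_force: [1.1, 2.2, 14.3]
width: 0.0
```

Request:
carry_out:
  deltas: [0,0.5,1.7,0,0,0,0,0,1,3.4,0,0,0,0]

```text
time: 19.8
eef_pos: [0.4548, -0.0218, 0.0381]
tool_rot: [0.147, 0.691, -0.672, 0.221]
ft_force: [-3.0, 0.3, 14.7]
width: -0.0001
```

```bash
python3 -c "
from plan import *
now()";python3 look.py w21 220 80 420 230
```

```text
t 19.8 case [-121.    -0.9   38.1] tilt 30.2 zaxis [-0.001 -1.     0.001] F [-3.   0.3 14.7] w -0.1 q [-0.47  0.31  2.28  1.26  0.29 -0.19]
19.8 [ 0.4548 -0.0218  0.0381] [-3.   0.3 14.7] -0.0001
[[-0.859  0.5    0.107]
 [-0.093  0.053 -0.994]
 [-0.503 -0.864  0.001]] [-0.47  0.31  2.28  1.26  0.29 -0.19]
scale 4
```

View pics/w21c.png

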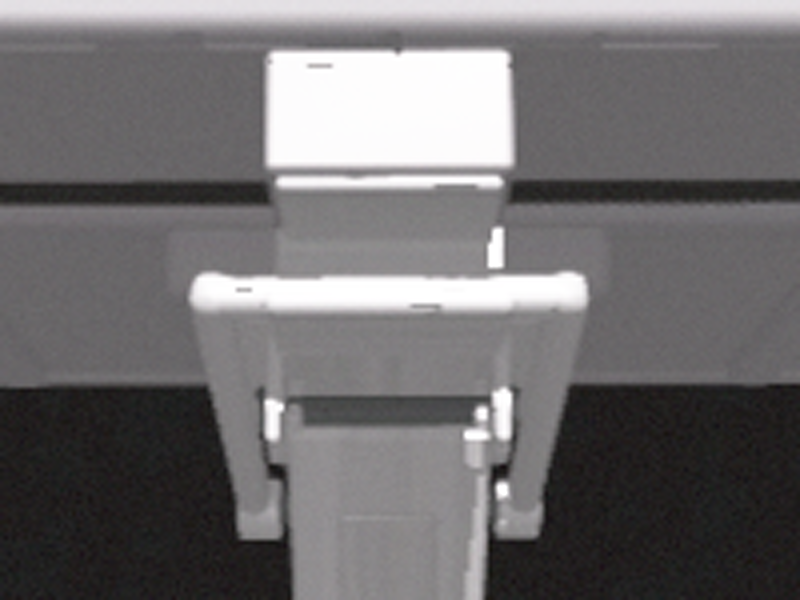

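Run:
```python
import cv2
for n,(a,b,c,d) in {"w20":(120,170,265,375),"w21":(125,175,260,375)}.items():
    im=cv2.imread(f"pics/{n}.png")[a:b,c:d]; im=cv2.convertScaleAbs(im,alpha=.9); cv2.imwrite(f"pics/{n}z.png",cv2.resize(im,None,fx=7,fy=7,interpolation=cv2.INTER_NEAREST))
```

```text
(no output)
```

View pics/w20z.png

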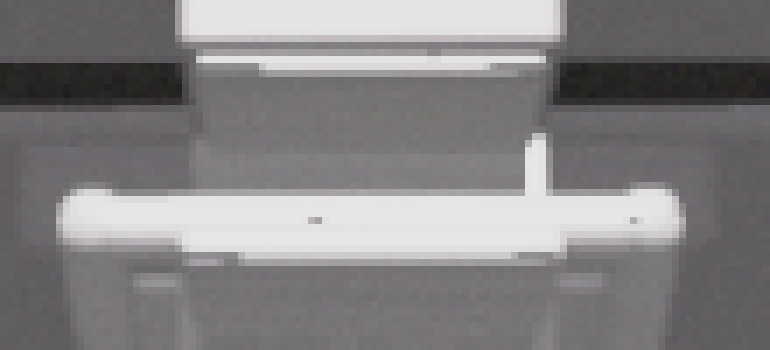

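View pics/w21z.png

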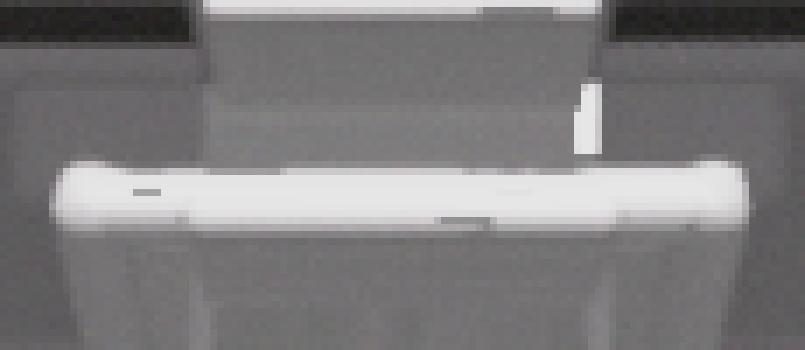

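Run:
```python
from plan import *
import pickle
for n,off in (("w19",(220,100)),("w20",(220,100)),("w21",(220,80))):
    o,c=pickle.load(open(n+".pkl","rb"));E=wristE(c,o)
    g=lambda x,z,y=0:np.round((proj(c,case2w(P,[(x/1e3,y/1e3,z/1e3)]),E)[0]-np.array(off)+.5)*4-.5,0)[1]
    print(n,"lidtop",g(-65,108),"gap",g(-65,78),g(-65,75),"bossfr",g(-77,106),"lip in/out",g(-86,103),g(-90,103),"bar 97:",g(-84,99),g(-86,97),"bar94.5",g(-84,96.5),"bar on lip(-87,105)",g(-87,105), "outside(-93,97)",g(-93,97), "barends W",np.round((proj(c,case2w(P,[(-.084,.0185,.097),(-.084,-.0185,.097)]),E)[:,0]-off[0])*4))
```

```text
w19 lidtop 68.0 gap 146.0 153.0 bossfr 141.0 lip in/out 199.0 222.0 bar 97: 197.0 213.0 bar94.5 203.0 bar on lip(-87,105) 200.0 outside(-93,97) 251.0 barends W [276. 492.]
w20 lidtop -41.0 gap 102.0 113.0 bossfr 81.0 lip in/out 181.0 219.0 bar 97: 178.0 204.0 bar94.5 188.0 bar on lip(-87,105) 182.0 outside(-93,97) 269.0 barends W [208. 568.]
w21 lidtop -11.0 gap 161.0 174.0 bossfr 130.0 lip in/out 245.0 289.0 bar 97: 243.0 273.0 bar94.5 254.0 bar on lip(-87,105) 246.0 outside(-93,97) 347.0 barends W [180. 592.]
```

Request:
carry_out:
  deltas: [0,0,1.5,0,0,0,0,0,-0.1,3.1,0,0,0,0]

```text
time: 20.05
eef_pos: [0.4562, -0.0217, 0.0354]
tool_rot: [0.147, 0.691, -0.672, 0.221]
ft_force: [-3.8, -0.0, 14.1]
width: -0.0001
```

Request:
carry_out:
  deltas: [0,0.2,1.9,0,0,0,0,0,0.4,3.8,0,0,0,0]

```text
time: 20.25
eef_pos: [0.4576, -0.0215, 0.0317]
tool_rot: [0.147, 0.691, -0.672, 0.22]
ft_force: [-4.5, -0.4, 12.3]
width: 0.0002
```

Request:
carry_out:
  deltas: [0,-0.4,1.6,0,0,0,0,0,-0.8,3.3,0,0,0,0]

```text
time: 20.45
eef_pos: [0.4595, -0.0212, 0.029]
tool_rot: [0.147, 0.691, -0.672, 0.22]
ft_force: [-3.9, -1.1, 11.4]
width: 0.0002
```

```bash
python3 -c "
from plan import *
now()";python3 look.py w22 220 80 420 230
```

```text
t 20.45 case [-116.2   -0.8   29. ] tilt 30.1 zaxis [-0.001 -1.     0.001] F [-3.9 -1.1 11.4] w 0.2 q [-0.46  0.35  2.27  1.34  0.28 -0.26]
20.45 [ 0.4595 -0.0212  0.029 ] [-3.9 -1.1 11.4] 0.0002
[[-0.86   0.499  0.107]
 [-0.093  0.053 -0.994]
 [-0.501 -0.865  0.001]] [-0.46  0.35  2.27  1.34  0.28 -0.26]
scale 4
```

View pics/w22c.png

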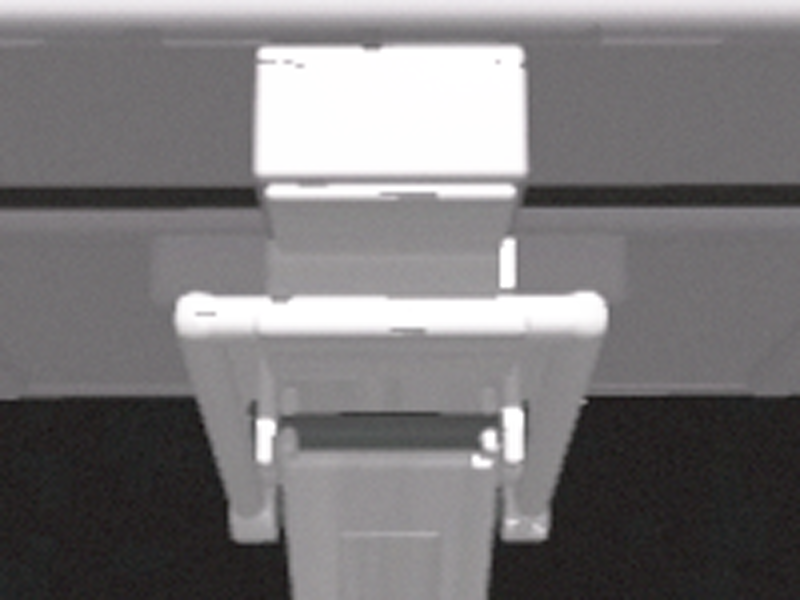

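Run:
```python
from plan import *
import pickle
for n,off,ob in (("w20",(220,100),(105,440)),("w21",(220,80),(165,522)),("w22",(220,80),(175,525))):
    o,c=pickle.load(open(n+".pkl","rb"));E=wristE(c,o)
    g=lambda x,z,y=0:np.round((proj(c,case2w(P,[(x/1e3,y/1e3,z/1e3)]),E)[0]-np.array(off)+.5)*4-.5,0)[1]
    print(n,"bossfr",g(-77,106),g(-77,103.5),"gap",g(-65,78),g(-65,75),"obs",ob,{t:float(g(-87-14*np.sin(t-.07),62-14*np.cos(t-.07))) for t in (1.3,1.2,1.1,.9,.8,.7,.6,.5,.4)})
```

```text
w20 bossfr 81.0 94.0 gap 102.0 113.0 obs (105, 440) {1.3: 420.0, 1.2: 418.0, 1.1: 415.0, 0.9: 407.0, 0.8: 401.0, 0.7: 395.0, 0.6: 388.0, 0.5: 381.0, 0.4: 373.0}
w21 bossfr 130.0 145.0 gap 161.0 174.0 obs (165, 522) {1.3: 516.0, 1.2: 513.0, 1.1: 510.0, 0.9: 500.0, 0.8: 494.0, 0.7: 487.0, 0.6: 480.0, 0.5: 471.0, 0.4: 462.0}
w22 bossfr 128.0 144.0 gap 161.0 175.0 obs (175, 525) {1.3: 542.0, 1.2: 539.0, 1.1: 536.0, 0.9: 525.0, 0.8: 518.0, 0.7: 510.0, 0.6: 502.0, 0.5: 493.0, 0.4: 483.0}
```

Request:
carry_out:
  deltas: [0,-0.5,1.7,0,0,0,0,0,-0.9,3.5,0,0,0,0]

```text
time: 20.7
eef_pos: [0.4618, -0.0209, 0.0262]
tool_rot: [0.146, 0.692, -0.672, 0.22]
ft_force: [-4.7, -0.8, 8.5]
width: -0.0003
```

Request:
carry_out:
  deltas: [0,-0.4,2,0,0,0,0,0,-0.7,4.1,0,0,0,0]

```text
time: 20.9
eef_pos: [0.4643, -0.0205, 0.0228]
tool_rot: [0.146, 0.692, -0.672, 0.22]
ft_force: [-4.2, -1.1, 7.1]
width: -0.0
```

Request:
carry_out:
  deltas: [0,-0.9,1.7,0,0,0,0,0,-1.7,3.4,0,0,0,0]

```text
time: 21.1
eef_pos: [0.4673, -0.02, 0.0205]
tool_rot: [0.146, 0.692, -0.672, 0.219]
ft_force: [-2.6, -0.5, 4.3]
width: -0.0001
```

```bash
python3 -c "
from plan import *
now()";python3 look.py w23 220 80 420 230
```

```text
t 21.1 case [-108.4   -0.4   20.5] tilt 30.0 zaxis [-0.001 -1.     0.   ] F [-2.6 -0.5  4.3] w -0.1 q [-0.45  0.38  2.26  1.4   0.27 -0.31]
21.1 [ 0.4673 -0.02    0.0205] [-2.6 -0.5  4.3] -0.0001
[[-0.861  0.497  0.107]
 [-0.093  0.054 -0.994]
 [-0.5   -0.866  0.   ]] [-0.45  0.38  2.26  1.4   0.27 -0.31]
scale 4
```

View pics/w23c.png

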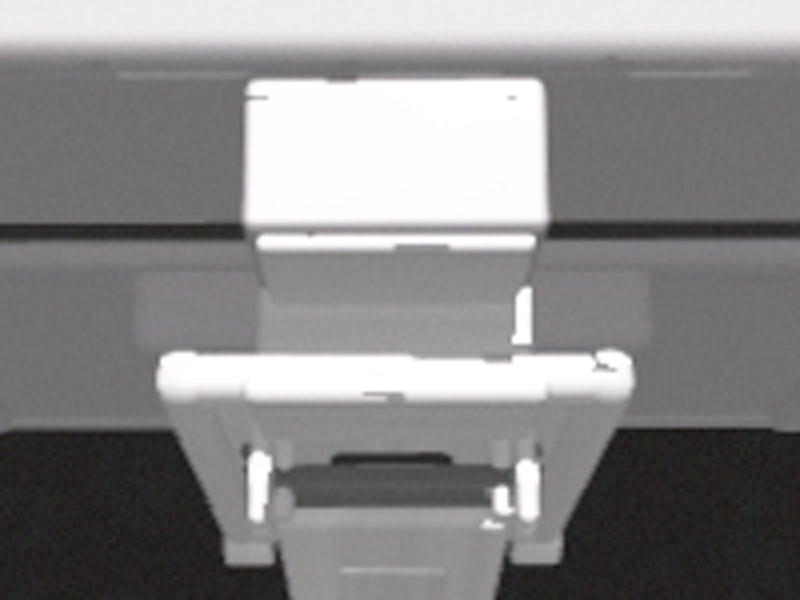

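Request:
carry_out:
  deltas: [0,-0.8,0.8,0,0,0,0,0,-1.6,1.6,0,0,0,0]

```text
time: 21.35
eef_pos: [0.4694, -0.0198, 0.0199]
tool_rot: [0.146, 0.692, -0.672, 0.219]
ft_force: [-3.0, -0.6, -0.4]
width: -0.0
```

Request:
carry_out:
  deltas: [0,-0.8,0.8,0,0,0,0,0,-1.6,1.6,0,0,0,0]

```text
time: 21.55
eef_pos: [0.4718, -0.0195, 0.0194]
tool_rot: [0.146, 0.692, -0.672, 0.22]
ft_force: [-1.3, -0.7, -2.5]
width: 0.0
```

Request:
carry_out:
  deltas: [0,-0.8,0.5,0,0,0,0,0,-0.8,0.5,0,0,0,0]

```text
time: 21.75
eef_pos: [0.4733, -0.0195, 0.0198]
tool_rot: [0.146, 0.692, -0.672, 0.22]
ft_force: [-0.6, -0.2, -0.8]
width: -0.0002
```

```bash
python3 look.py w24 220 80 420 230; python3 ph.py s24 scene 270 160 370 240
```

```text
21.75 [ 0.4733 -0.0195  0.0198] [-0.6 -0.2 -0.8] -0.0002
[[-0.86   0.498  0.108]
 [-0.093  0.054 -0.994]
 [-0.501 -0.865  0.   ]] [-0.44  0.39  2.24  1.39  0.27 -0.3 ]
scale 4
scale 7
21.85 [ 0.4732 -0.0195  0.0198] [ 0.7 -0.9 -0.7]
```

View pics/w24c.png

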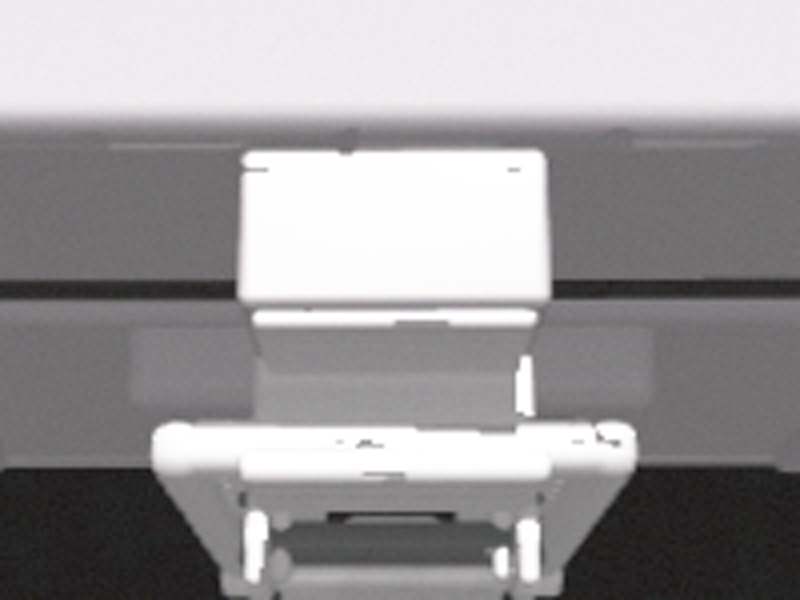

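Request:
carry_out:
  deltas: [0,8,-3,0,0,0,0,0,20,-20,0,0,0,0,0,40,-60,0,0,0,0,0,50,-100,0,0,0,0,0,50,-130,0,0,0,0,0,50,-130,0,0,0,0]

```text
time: 22.45
eef_pos: [0.3651, -0.0323, 0.1106]
tool_rot: [0.148, 0.689, -0.674, 0.222]
ft_force: [1.7, 0.4, -0.2]
width: -0.0004
```

```bash
python3 look.py w25 240 80 400 200; python3 ph.py s25 scene 270 160 370 240; python3 -c "
from plan import *
now()"
```

```text
22.45 [ 0.3651 -0.0323  0.1106] [ 1.7  0.4 -0.2] -0.0004
[[-0.858  0.503  0.107]
 [-0.096  0.047 -0.994]
 [-0.505 -0.863  0.008]] [-0.69 -0.1   2.45  0.78  0.53  0.14]
scale 5
scale 7
22.55 [ 0.3657 -0.0316  0.1079] [ 0.2  0.3 -0.1]
t 22.55 case [-210.6   -1.   107.9] tilt 30.2 zaxis [-0.001 -1.     0.002] F [ 0.2  0.3 -0.1] w 0.2 q [-0.69 -0.09  2.45  0.79  0.53  0.14]
```

View pics/w25.png

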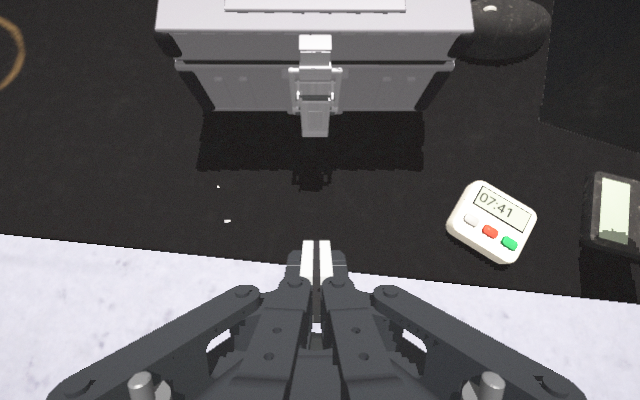

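View pics/w25c.png

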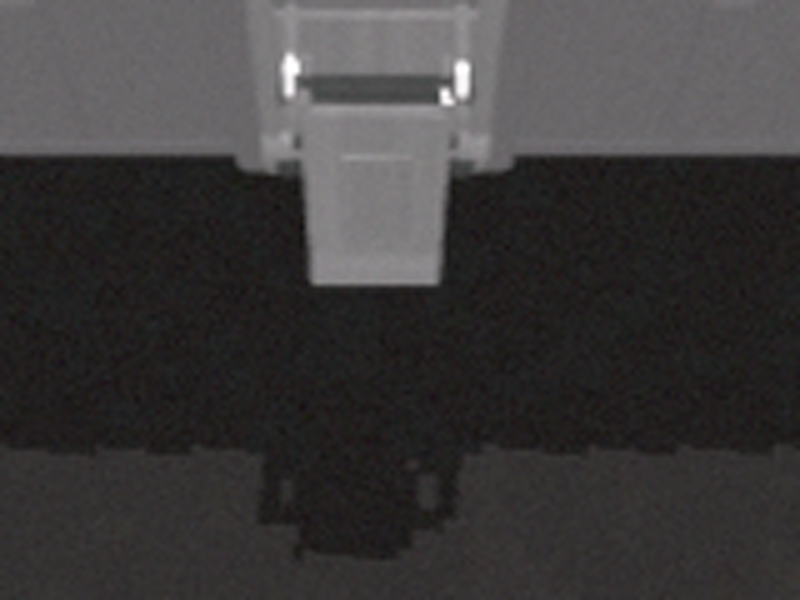

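View pics/s25.png

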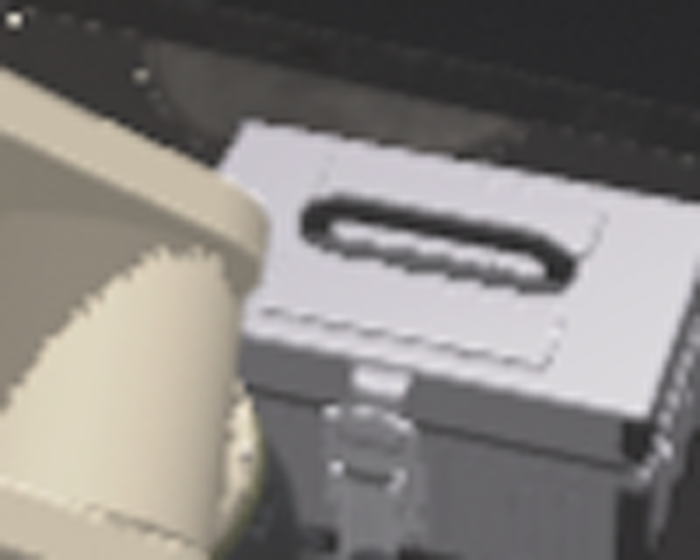

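```bash
python3 look.py w26 260 20 380 150
python3 - <<'E'
from plan import *
import pickle
PIN=np.array([-87.,62.])
o,c=pickle.load(open("w26.pkl","rb"));E=wristE(c,o)
s=4
g=lambda x,z,y=0:np.round((proj(c,case2w(P,[(x/1e3,y/1e3,z/1e3)]),E)[0]-np.array((260,20))+.5)*s-.5,0)
for th in (0,.06,.1,.2,.3):
    u=np.array([-np.sin(th),-np.cos(th)]);w=np.array([-np.cos(th),np.sin(th)]);a=PIN+50*u+4.5*w;b=PIN+14*np.array([-np.sin(th-.07),-np.cos(th-.07)])
    print(th,"tip",g(*a),"pivot",g(*b))
print("pin",g(-87,62),"lidtop",g(-65,108),g(-65,105.4),"gap",g(-65,78),g(-65,75),"bossfr",g(-77,106),"bar",g(-84,94),"lip",g(-88,103),"bottom",g(-65,0))
E
```

```text
22.55 [ 0.3657 -0.0316  0.1079] [ 0.2  0.3 -0.1] 0.0002
[[-0.859  0.5    0.107]
 [-0.093  0.052 -0.994]
 [-0.503 -0.864  0.002]] [-0.69 -0.09  2.45  0.79  0.53  0.14]
scale 4
0 tip [224. 436.] pivot [224. 330.]
0.06 tip [224. 447.] pivot [224. 334.]
0.1 tip [224. 454.] pivot [224. 336.]
0.2 tip [224. 472.] pivot [224. 342.]
0.3 tip [224. 488.] pivot [224. 347.]
pin [224. 295.] lidtop [224.   3.] [224.  16.] gap [224. 136.] [224. 148.] bossfr [224.  78.] bar [224. 168.] lip [225. 152.] bottom [224. 359.]
```

View pics/w26c.png

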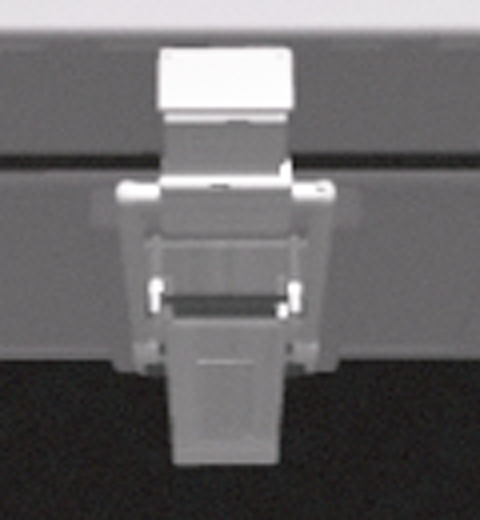

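Request:
carry_out:
  deltas: [0,0,-40,0,0,0,0,0,0,-80,40,0,0,0,0,0,-80,80,0,0,0,0,0,-80,120,0,0,0,0,0,-80,150,0,0,0,0,0,-80,150,0,0,0]

```text
time: 23.2
eef_pos: [0.3421, -0.1875, 0.1752]
tool_rot: [0.147, 0.693, -0.671, 0.219]
ft_force: [0.7, 0.6, -0.0]
width: -0.0002
```

```bash
python3 ph.py s27 scene 270 160 370 240;python3 look.py w27
python3 - <<'E'
from plan import *
cs=env.camera("scene")
s=7;g=lambda x,y,z:np.round((proj(cs,case2w(P,[(x/1e3,y/1e3,z/1e3)]))[0]-np.array((270,160))+.5)*s-.5,0)
for y in (105,-105): print(y,g(-65,y,108),g(-65,y,105.4),g(-65,y,78),g(-65,y,75),g(-65,y,0))
for th in (0,.1,.3): print(th,g(-87-50*np.sin(th)-4.5*np.cos(th),0,62-50*np.cos(th)))
E
```

```text
scale 7
23.25 [ 0.3419 -0.1853  0.1749] [-0.   0.2 -0.1]
23.25 [ 0.3419 -0.1853  0.1749] [-0.   0.2 -0.1] 0.0001
[[-0.861  0.497  0.107]
 [-0.09   0.057 -0.994]
 [-0.5   -0.866 -0.005]] [-1.16 -0.11  2.23  0.63  0.95 -0.05]
105 [132. 304.] [133. 309.] [137. 359.] [138. 364.] [149. 494.]
-105 [642. 410.] [641. 415.] [638. 466.] [638. 471.] [629. 603.]
0 [364. 572.]
0.1 [360. 580.]
0.3 [352. 593.]
```

View pics/s27.png

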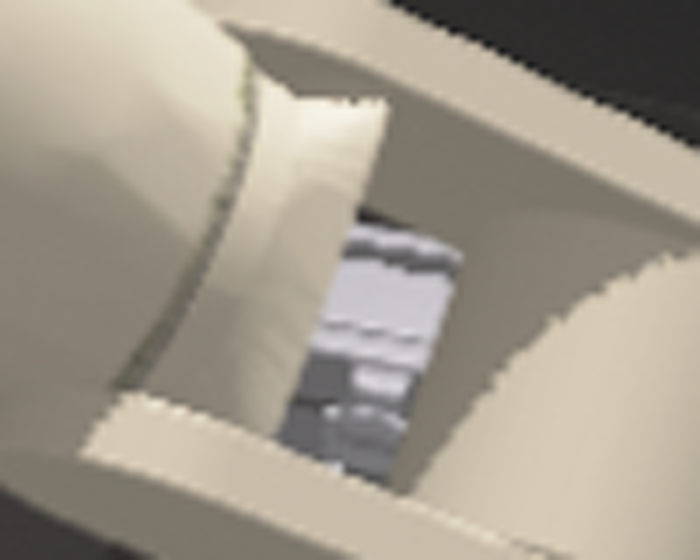

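View pics/w27.png

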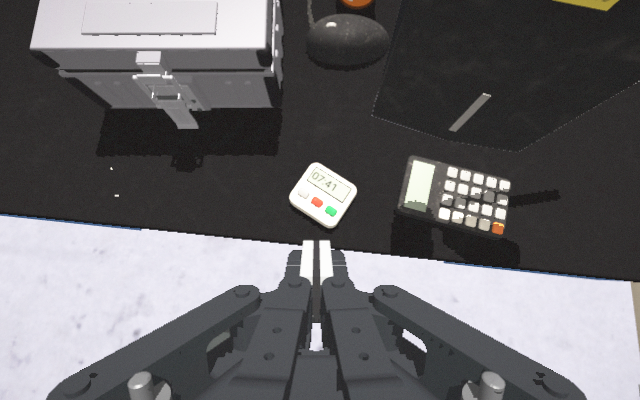

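Request:
carry_out:
  deltas: [0,0,-10,-50,0,0,0,0,0,-20,-100,0,0,0,0,0,-20,-150,0,0,0,0,0,-20,-200,0,0,0,0,0,-20,-250,0,0,0,0,0,-20,-300,0,0,0,0,0,-20,-350,0,0,0,0,0,-20,-370,0,0,0,0,0,-20,-370,0,0,0]

```text
time: 24.25
eef_pos: [0.2951, 0.1435, 0.1917]
tool_rot: [0.143, 0.692, -0.674, 0.216]
ft_force: [0.9, -1.7, 0.2]
width: -0.0003
```

```bash
python3 ph.py s28 scene 270 160 370 240;python3 look.py w28
```

```text
scale 7
24.3 [0.2939 0.1471 0.1916] [-1.8  0.4  0.4]
24.3 [0.2939 0.1471 0.1916] [-1.8  0.4  0.4] -0.0
[[-0.866  0.488  0.108]
 [-0.094  0.054 -0.994]
 [-0.491 -0.871 -0.001]] [ 0.1  -0.39  2.37  0.01  0.65  1.55]
```

View pics/s28.png

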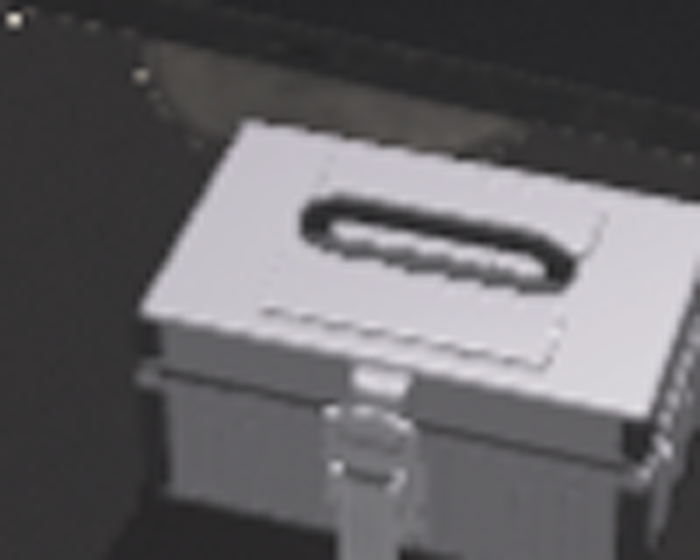

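View pics/w28.png

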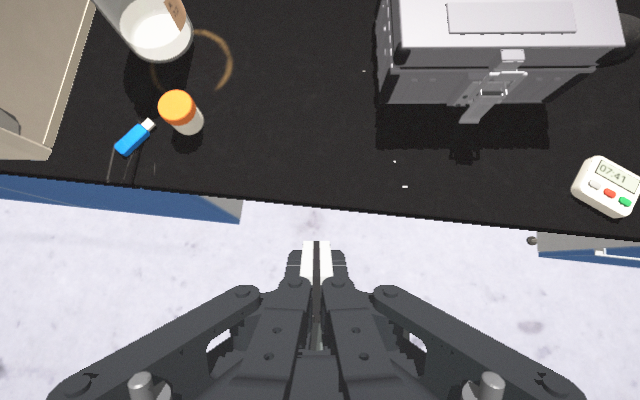

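```bash
python3 ph.py s29 scene 270 160 370 240
python3 - <<'E'
import cv2,numpy as np
def edges(n):
    g=cv2.cvtColor(cv2.imread(f"pics/{n}.png"),cv2.COLOR_BGR2GRAY).astype(float); out=[]
    for x in (500,530,560,590,610):
        col=g[:,x-6:x+7].mean(1)
        y0=int(310+ (x-143)*100/505)
        s=col[y0-25:y0+35]; d=np.diff(s); i=np.arange(len(d)); w=np.clip(-d-1,0,None); out.append(round(y0-25+(w*i)[:].sum()/w.sum(),1))
        s=col[y0+35:y0+85]; out.append((y0+35+int(s.argmin())))
    return out
for n in ("s13","s14","s16","s20","s25","s28","s29"): print(n,edges(n))
E
```

```text
scale 7
24.4 [0.2947 0.1437 0.1913] [-0.3  0.2 -0.1]
s13 [np.float64(382.1), 442, np.float64(387.8), 449, np.float64(394.8), 454, np.float64(401.4), 460, np.float64(404.7), 465]
s14 [np.float64(381.4), 442, np.float64(387.7), 449, np.float64(394.7), 454, np.float64(401.3), 460, np.float64(404.6), 465]
s16 [np.float64(382.5), 443, np.float64(387.6), 449, np.float64(394.6), 454, np.float64(401.2), 460, np.float64(404.4), 464]
s20 [np.float64(381.1), 442, np.float64(387.6), 449, np.float64(394.7), 455, np.float64(401.3), 460, np.float64(404.6), 465]
s25 [np.float64(382.4), 443, np.float64(390.8), 450, np.float64(400.6), 455, np.float64(406.8), 461, np.float64(409.5), 465]
s28 [np.float64(382.3), 443, np.float64(391.0), 450, np.float64(400.5), 455, np.float64(406.7), 461, np.float64(409.3), 465]
s29 [np.float64(382.3), 443, np.float64(390.8), 450, np.float64(400.6), 455, np.float64(406.6), 461, np.float64(409.4), 465]
```

```bash
python3 -c "
from bench import env
print(env.observe()['ft_force']);print(env.sign_off())"
```

```text
[-0.27134476  0.22080007 -0.05546501]
the job is handed in; nothing more can be done
None
```

The case is closed and latched, and I handed it in at about 24 s of the 72 s allowed. The hand-in reports no verdict, so the checks below are my own.

- **Lid:** I pressed it down with closed fingertips until the gasket pushed back (about 8 N measured).
- **Loop:** I pinched it across its width, carried it over the lip into the keeper groove, and let go.
- **Lever:** I pressed it down over centre. The peak force was about 15 N, fading to roughly zero, which fits it snapping shut.

**Last checks:**
- **Lid drawn down:** The front edge sits about 2.6 mm lower in the scene camera than when it lay on the relaxed gasket. That is roughly -0.02 rad, and it was the same in the last three pictures. An earlier estimate from the wrist camera gave only 1 to 1.7 mm, close to the limit; I trusted the scene comparison because the camera is fixed.
- **Bar hooked:** The middle of the bar is hidden behind the keeper lip and only its ends show.
- **Lever angle:** The wrist picture puts it at about 0 to 0.06 rad. The lever tip itself showed up slightly further out than predicted. I put that down to the flared lip and a small camera offset, without proving it.
- **Arm and bystanders:** The arm is clear with no contact force. The bystanders in my last wrist pictures looked undisturbed, but I did not measure their positions.

One manoeuvre had to be redone: my first tilted approach hit the last joint's limit, so I turned the gripper half a turn and came in again. Nothing was touched.

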